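# Change the blown bayonet fuse carriers of a bench supply

### The job

Change the fuses: turn the red main switch of the fuse box off, take out every blown black carrier still in its way (push in, turn anticlockwise, lift) and put it in the tray, and lock an ivory carrier from the tray into each of the three fuse ways (bar on the red marks, push in, turn clockwise to the cream marks, let the spring lift it into its notch). With all new carriers locked, turn the main switch fully on again; finally, or when it suits you, carry the tray level, so that nothing spills, to the middle of the black rubber mat for collection: at the end it stands there with the old carriers and the clip in it. Plug and unplug carriers only with the switch off.

Things in the scene. Friction and masses are not known exactly. Their poses are not given: they have to be found in the camera images.
- fuse_box: Fixed grey fuse box of a bench supply, 150 x 270 x 62 mm (x, y, z); top panel 62 mm above its underside. Origin: centre of its underside, x away from the robot at yaw 0, z up. On the panel, in a row along y, all at x = -15 mm: bayonet fuse ways 1, 2, 3 at y = -100, -36, +28 mm, the red main switch at y = +98 mm.
- way1 (a point): Axis of fuse way 1 at panel height, axes as the box's. Aluminium collar: bore radius 14.2, outside 19, rim 28 mm over the panel. Two J-slots 8 mm wide, half a turn apart, take a carrier's lugs. Entry from above: carrier x turned 55 degrees (0.96 rad) counter-clockwise, seen from above, from the box's x (red marks). Locked: x along box x (cream marks), underside 9 mm over the panel.
- way2 (a point): Axis of fuse way 2 at panel height, axes as the box's; same as way 1. To lock: push down until the underside is 3 to 5 mm over the panel (at 3 mm the knob meets the rim), turn clockwise 55 degrees (a stop follows 5 degrees later), let go: the spring lifts it 4 to 5 mm into the notch. To take out: push down to 4 mm, turn 55 degrees counter-clockwise, lift straight up.
- way3 (a point): Axis of fuse way 3 at panel height, axes as the box's; same as way 1.
- way1_plunger (a joint): Depth of way 1's brass spring plunger (m): -0.0053 = free, its top 14.3 mm over the panel (the way is empty or the carrier stands on it unlocked); 0 = under a locked carrier, pushing up with 5.7 N; 0.005 = carrier pushed down to 4 mm, 8.2 N.
- way2_plunger (a joint): Depth of way 2's spring plunger, as way 1's.
- way3_plunger (a joint): Depth of way 3's spring plunger, as way 1's.
- switch_grip (a point): Axis of the red main switch 31 mm over the panel; axes as the box's. The handle is a bar 42 mm long, 11 mm thick, its top 27 mm over the panel, on a disc whose top is 9 mm over the panel, on a yellow plate.
- main_switch (a joint): Turn of the main switch handle (rad): 0 = off, the bar along the box's y axis; 1.05 = on, the bar turned 60 degrees clockwise seen from above. Friction (0.06 N m) holds it where it is left.
- new_1: New fuse carrier, ivory with a green dot on top, upright in a compartment of the tray. 55 mm tall, 50 g: round plug of radius 13 mm up to 25 mm, round knob of radius 18 mm from 25 to 35 mm, upright grip bar 33 x 10 mm from 35 to 55 mm. Origin: centre of its underside, z up, x along the bar. Turned by half a turn it is the same.
- new_3: Third new fuse carrier, same as new_1. At the start each stands in its own corner compartment, the bar roughly along the tray's x.
- new_2: Second new fuse carrier, ivory with a green dot, same as new_1. The two lugs stand out from the plug in line with the grip bar, 6 to 10 mm above the underside, 4 mm wide, out to 17.8 mm from the axis; the plug's end is tapered to radius 10.5 mm.
- old_1: Blown fuse carrier, black with a red dot on top, otherwise shaped as new_1. Locked in way 1 at the start; None (absent) when it has already been taken away and way 1 is empty.
- old_2: Second blown fuse carrier, black with a red dot, locked in way 2 at the start, or None.
- old_3: Third blown fuse carrier, black with a red dot, locked in way 3 at the start, or None.
- tray: Blue-grey tray, 112 x 150 mm (x, y), 0.3 to 0.45 kg, walls 26 mm high, floor 3 mm thick. Six compartments, 51 x 46 mm, centres at x = +-27.5, y = -48.8, 0, +48.8 mm. On its middle wall a carrying handle with a rubber grip along y, 46 mm long, 11 mm thick, from 42 to 62 mm above the underside. Origin: centre of its underside.
- clip: Small yellow spring clip, 15 x 41 x 11 mm, lying loose in a middle compartment of the tray (carriers do not belong beside the handle: the fingers need the room); origin at the centre of its underside.
- mat: Loose thin black rubber mat, 140 x 190 mm (x, y), 4 mm thick, 0.8 kg, flat on the bench; origin: centre of its underside.
Mind the look-alikes: they are no part of the job. Leave any purple look-alike of the old_1 alone. What is shaped like the old_2 but orange is not meant.

How it is judged:
On the way, in this order (a step that is already met when the one before it is completed fails the run):
1. the main switch is off (value of joint main_switch below 0.12 rad), for 0.2 s.
2. with the switch off, all three fuse ways hold a new carrier, locked in its notches and let go (value of joint main_switch below 0.25 rad and (horizontal distance between new_1 and way1 below 0.0035 m or horizontal distance between new_1 and way2 below 0.0035 m or horizontal distance between new_1 and way3 below 0.0035 m) and z of new_1 in the frame of fuse_box between 0.069 and 0.0725 m and angle between the x axis of each of new_1, new_2, new_3 and the x axis of fuse_box, either way round below 0.15 rad and (horizontal distance between new_2 and way1 below 0.0035 m or horizontal distance between new_2 and way2 below 0.0035 m or horizontal distance between new_2 and way3 below 0.0035 m) and z of new_2 in the frame of fuse_box between 0.069 and 0.0725 m and (horizontal distance between new_3 and way1 below 0.0035 m or horizontal distance between new_3 and way2 below 0.0035 m or horizontal distance between new_3 and way3 below 0.0035 m) and z of new_3 in the frame of fuse_box between 0.069 and 0.0725 m and contact force between the fingers and new_1 below 0.1 N and contact force between the fingers and new_2 below 0.1 N and contact force between the fingers and new_3 below 0.1 N), for 0.3 s.
3. the main switch is on again with the carriers locked (value of joint main_switch above 0.93 rad and (horizontal distance between new_1 and way1 below 0.0035 m or horizontal distance between new_1 and way2 below 0.0035 m or horizontal distance between new_1 and way3 below 0.0035 m) and z of new_1 in the frame of fuse_box between 0.069 and 0.0725 m and angle between the x axis of each of new_1, new_2, new_3 and the x axis of fuse_box, either way round below 0.15 rad and (horizontal distance between new_2 and way1 below 0.0035 m or horizontal distance between new_2 and way2 below 0.0035 m or horizontal distance between new_2 and way3 below 0.0035 m) and z of new_2 in the frame of fuse_box between 0.069 and 0.0725 m and (horizontal distance between new_3 and way1 below 0.0035 m or horizontal distance between new_3 and way2 below 0.0035 m or horizontal distance between new_3 and way3 below 0.0035 m) and z of new_3 in the frame of fuse_box between 0.069 and 0.0725 m), for 0.2 s.
At the end, for the whole second after the job is handed in: Main switch over 0.93 rad; each way holds an ivory carrier locked (underside 7 to 10.5 mm over the panel, bar within 0.15 rad of the box's x); old carriers and clip inside the tray; tray level and at rest on the mat, centre within 30 mm of the mat's in x and y (all of step 3 and x of old_1 in the frame of tray between -0.056 and 0.056 m and y of old_1 in the frame of tray between -0.075 and 0.075 m and z of old_1 in the frame of tray between 0 and 0.03 m and x of old_2 in the frame of tray between -0.056 and 0.056 m and y of old_2 in the frame of tray between -0.075 and 0.075 m and z of old_2 in the frame of tray between 0 and 0.03 m and x of old_3 in the frame of tray between -0.056 and 0.056 m and y of old_3 in the frame of tray between -0.075 and 0.075 m and z of old_3 in the frame of tray between 0 and 0.03 m and x of clip in the frame of tray between -0.056 and 0.056 m and y of clip in the frame of tray between -0.075 and 0.075 m and z of clip in the frame of tray between 0 and 0.03 m and x of tray in the frame of mat between -0.03 and 0.03 m and y of tray in the frame of mat between -0.03 and 0.03 m and z of tray in the frame of mat between 0.002 and 0.0065 m and angle between tray's own z axis and vertical below 0.06 rad and linear speed of tray below 0.02 m/s); the robot touches nothing.
It fails at once if a carrier is plugged or unplugged while the main switch is on (value of joint main_switch above 0.3 rad and (((horizontal distance between new_1 and way1 below 0.008 m or horizontal distance between new_1 and way2 below 0.008 m or horizontal distance between new_1 and way3 below 0.008 m) and z of new_1 in the frame of fuse_box between 0.0745 and 0.087 m) or ((horizontal distance between new_2 and way1 below 0.008 m or horizontal distance between new_2 and way2 below 0.008 m or horizontal distance between new_2 and way3 below 0.008 m) and z of new_2 in the frame of fuse_box between 0.0745 and 0.087 m) or ((horizontal distance between new_3 and way1 below 0.008 m or horizontal distance between new_3 and way2 below 0.008 m or horizontal distance between new_3 and way3 below 0.008 m) and z of new_3 in the frame of fuse_box between 0.0745 and 0.087 m) or ((horizontal distance between old_1 and way1 below 0.008 m or horizontal distance between old_1 and way2 below 0.008 m or horizontal distance between old_1 and way3 below 0.008 m) and z of old_1 in the frame of fuse_box between 0.0745 and 0.087 m) or ((horizontal distance between old_2 and way1 below 0.008 m or horizontal distance between old_2 and way2 below 0.008 m or horizontal distance between old_2 and way3 below 0.008 m) and z of old_2 in the frame of fuse_box between 0.0745 and 0.087 m) or ((horizontal distance between old_3 and way1 below 0.008 m or horizontal distance between old_3 and way2 below 0.008 m or horizontal distance between old_3 and way3 below 0.008 m) and z of old_3 in the frame of fuse_box between 0.0745 and 0.087 m))).
It fails at once if the tray is tipped by more than 0.35 rad (angle between tray's own z axis and vertical above 0.35 rad).
Of old_1, old_2, old_3 only 1 to 3 are there at a start; the rules pass over those that are not, and their reading is None.
At some moment in a run one of mat, tray may be knocked a few centimetres aside while the robot is not near it.
Once in a run the grip may slacken for a moment while it holds something.
It also fails if it takes over 208 s, if anything falls off the work surface, if the arm or the gripper's body presses on something with over 40 N, if the wrist force passes 120 N, or if a joint passes its speed limit or range.

### The arm

A 6-joint arm with a two-finger parallel gripper is mounted at the origin on a cart in front of the work surface, level with it; the furniture and walls round the work are solid. World frame = base frame: x ahead of the robot, y to its left, z up, the work surface at z = 0. Lengths are in m, angles in rad, forces in N, time in s.
With the tool pointing down it reaches from about 0.25 to 0.725 m from the base axis. Payload 4 kg.
Tool frame: the origin (TCP) lies between the finger pads; the fingertips stand 19 mm ahead of it and the grasp point (between the pads) is the TCP (tcp_to_tips is the distance from the TCP to the fingertips, in m); z points along the fingers, y is the line along which they close (so a half turn about z gives the same grasp; the last joint's range is limited). The gripper opens to 85 mm and grips with 20 to 120 N. Pads are 22 mm wide; open, the fingers measure 114 mm over their backs; the gripper's body (76 mm by 85 mm) begins 54 mm behind the grasp point. The pads swing forward as they close: fully open they stand 13 mm farther back than shut.
Start: joints at [-1.152, 0.241, 0.005, 1.335, 0, 1.571], TCP at [0.203, -0.457, 0.25] pointing down, gripper open.
Joint ranges: [-2.72, 2.72], [-1.05, 1.87], [-1.09, 1.28], [-1.99, 2.15], [-1.42, 1.44], [-3.14, 3.14]. Speed limits (rad/s): [2.79, 2.79, 3.14, 3.14, 3.14, 3.14].

### API

Orientations are given as a rotation vector (axis times angle).
In Python, from bench import observe, snapshot, job_done, tcp_to_tips gives the robot as it stands. The module is installed in compiled form; this text tells all that it offers.
- The arm moves only by the shell command python3 -m pendant 'ROWS'. ROWS is text: rows parted by semicolons, each of 7 numbers parted by spaces: the opening, from -1 (shut) to 1 (fully open), then the shift along the tool's x, y, z in units of 0.025 m (1.0 is 0.025 m), then the turn, a rotation vector about the tool's x, y, z in units of 2 rad (1.0 is 2 rad). In form: grip tx ty tz rx ry rz; .... A call has 1 to 10 rows; each row shifts and turns the commanded pose from where the row before left it, along the tool's axes as they then stand; what a row does not reach is not made up. A row lasts 1/8 s, in which the tool goes at most 62.5 mm and 10.7 degrees, less where a joint would pass 70% of its speed; a pose out of reach is approached as far as the arm can. A call with a number of a shift or a turn outside -1 to 1 is refused whole. A call with a gripper value outside its range is refused whole. The fingers move at their own pace and stop on an object; the grip force is fixed at half the most. Time passes only in rows, so rows that do not move let the fingers close. It gives the time, the measured TCP pose, the force, the opening and the grip force at its end, in the units of the state.
- observe(): the state, without advancing time (a new reading comes with each control period).
- snapshot(name): name is "scene" or "top" or "wrist"; returns a dict with "img" (400x640x3 uint8, red, green, blue), "intrinsics" (3x3 intrinsics, pixels), "rvec" (rotation vector, rad) and "tvec" (3), from world to camera coordinates, as OpenCV has them. Camera axes: x right, y down, z forward; pixel columns grow to the right and rows downward; lengths in m; the calibration is good to about 2 mm. A picture is of the moment at which its call begins. There is no depth.
- job_done(): hands the job in; it is judged then, once.
The state is a dict: "t": time; "q": joint angles; "joint_vel": joint speeds; "tau": joint torques, N m; "eef_pos": TCP position; "tcp_rot": TCP orientation; "contact_force": force on the tool from outside, world axes, zero at the start; "moment": the same for the moment, N m; "opening": finger opening in m; "gripper_force": force on a finger pad.
Only numpy, scipy, OpenCV 4.12 (cv2) and the standard library are available. Lean on these libraries where they do the work, as an engineer would, in place of code of your own. Each camera call takes 0.05 s, during which the arm holds its last target. There are 200 camera calls.

## Working session

There is one attempt and no reset: what is moved stays moved. The work goes in short steps, Python scripts to look and compute and a shell command to move; the robot and the scene stay as the last step left them, time stands still between calls to the robot, and variables do not carry over. Pictures are saved under pics/ and viewed, at most 14 in all, crops included, and the job is handed in when it is done.

```bash
ls; mkdir -p pics
python3 - <<'E'
from bench import observe, snapshot, tcp_to_tips
import cv2, numpy as np
print(observe(), tcp_to_tips)
for n in ["scene","top","wrist"]:
    s=snapshot(n); cv2.imwrite(f"pics/{n}0.png",s["img"][:,:,::-1]); print(n,s["intrinsics"],s["rvec"],s["tvec"])
E
```

```text
pics
{'t': 0.0, 'q': array([-1.15199030e+00,  2.41400528e-01,  3.73438443e-03,  1.33514591e+00,
        1.15767935e-06,  1.57079217e+00]), 'joint_vel': array([-1.72903972e-03, -6.71379653e-04, -1.00006819e-03, -1.24620187e-04,
        4.56462082e-05,  2.35646003e-04]), 'tau': array([ 2.82793926e-04, -3.72317612e+01,  2.52407634e+01,  1.69943488e-02,
        9.40984046e-05, -1.51107866e-05]), 'eef_pos': array([ 0.20310464, -0.45626931,  0.24942297]), 'tcp_rot': array([-3.07103487e+00, -6.52658133e-01,  6.55999510e-04]), 'contact_force': array([ 0.25384394, -0.34703225,  0.52085418]), 'moment': array([-0.03208272,  0.01495564,  0.05991185]), 'gripper_force': 0.0, 'opening': 0.08491852136804656} 0.019
scene [[485.12313095   0.         323.25071706]
 [  0.         485.12313095 197.41567529]
 [  0.           0.           1.        ]] [ 0.79370611 -2.19146823  1.45375149] [0.55121891 0.15844523 0.85061046]
top [[404.35693487   0.         315.41825344]
 [  0.         404.35693487 206.52959361]
 [  0.           0.           1.        ]] [ 2.1839137  -2.19203196  0.06299478] [0.17655534 0.56954722 1.09435022]
wrist [[331.55536805   0.         320.93577322]
 [  0.         331.55536805 196.45039978]
 [  0.           0.           1.        ]] [-2.39709657  1.55441211  0.25996453] [-0.49869478 -0.04311461  0.38164684]
```

View pics/top0.png

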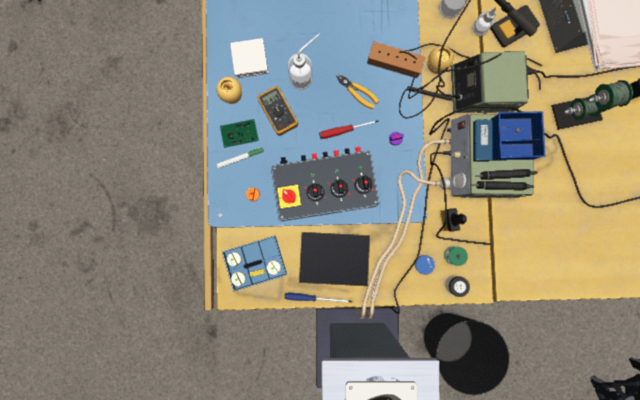

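View pics/scene0.png

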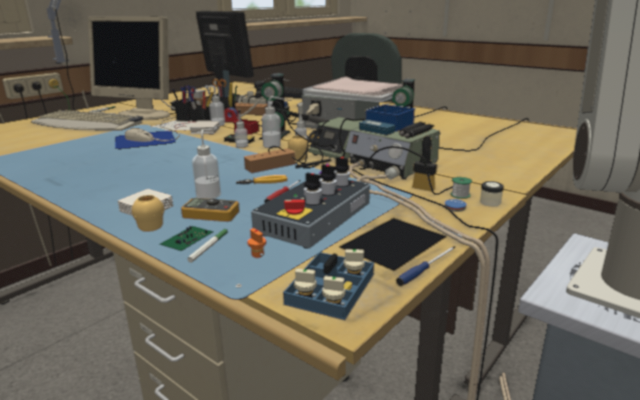

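The top view shows the box with black carriers in all three ways at (316,190), (340,187) and (364,183), and the red switch at (289,196). The tray at (254,262) holds ivory carriers at (234,259), (239,281) and (273,268), with the clip at (257,273). The mat is at (335,259). Look-alikes to leave alone: orange at (253,194) and purple at (396,138), which have the wrong colour. The black ones in the box with red dots are the ones meant.

```bash
cat > h.py <<'E'
import cv2, numpy as np
from bench import observe, snapshot
from scipy.spatial.transform import Rotation as R
def cast(s,uv,z):
    Rm=cv2.Rodrigues(np.array(s["rvec"]))[0]; t=np.array(s["tvec"]).ravel()
    d=Rm.T@np.linalg.inv(s["intrinsics"])@np.array([uv[0],uv[1],1.]); c=-Rm.T@t
    return (c+d*(z-c[2])/d[2])
def proj(s,P):
    return cv2.projectPoints(np.float64([P]),np.float64(s["rvec"]),np.float64(s["tvec"]),np.float64(s["intrinsics"]),None)[0][0,0]
def blobs(s,lo,hi,amin=4,roi=None):
    hsv=cv2.cvtColor(s["img"],cv2.COLOR_RGB2HSV); m=cv2.inRange(hsv,np.array(lo),np.array(hi))
    if roi: k=np.zeros_like(m);k[roi[1]:roi[3],roi[0]:roi[2]]=1;m*=k
    n,l,st,c=cv2.connectedComponentsWithStats(m)
    out=[]
    for i in range(1,n):
        if st[i,4]>=amin: out.append((c[i],st[i,4],cv2.minAreaRect(np.argwhere(l==i)[:,::-1].astype(np.float32))))
    return out
def pose():
    o=observe(); return o["eef_pos"],R.from_rotvec(o["tcp_rot"]).as_matrix(),o
E
python3 - <<'E'
from h import *
s=snapshot("top")
roi=(200,130,420,310)
for nm,lo,hi,z in [("red",(0,150,90),(6,255,255),.126),("red2",(174,150,90),(180,255,255),.126),("green",(40,90,40),(85,255,255),.058),("ivory",(15,10,170),(40,110,255),.038),("yellow",(22,150,120),(34,255,255),.066),("black",(0,0,0),(180,255,45),.004),("tray",(95,80,40),(115,255,140),.026)]:
    for c,a,r in blobs(s,lo,hi,8,roi): print(nm,c.round(1),a,np.round(r[1],1),round(r[2]),cast(s,c,z).round(4))
i=cv2.resize(s["img"][140:310,205:385],None,fx=4.4,fy=3.5*1.0,interpolation=cv2.INTER_CUBIC) if 0 else cv2.resize(s["img"][150:300,210:390],None,fx=4,fy=4,interpolation=cv2.INTER_CUBIC)
cv2.imwrite("pics/topz.png",i[:,:,::-1])
E
```

```text
red [331.3 132.7] 119 [ 5.8 27.6] 75 [0.7492 0.1335 0.126 ]
red [357.7 149.6] 9 [2. 3.] 0 [0.706  0.0677 0.126 ]
red [335.8 153. ] 13 [4. 2.] 90 [0.6976 0.1224 0.126 ]
red [314. 156.] 11 [2.8 2.8] 45 [0.6902 0.1771 0.126 ]
red [365.5 181.8] 10 [2. 3.] 90 [0.6248 0.049  0.126 ]
red [340.2 185.4] 9 [2.1 2.8] 45 [0.6159 0.112  0.126 ]
red [314.7 189.6] 10 [2.7 2.7] 63 [0.6058 0.1756 0.126 ]
red [288.6 196.1] 125 [12. 11.] 90 [0.5898 0.2406 0.126 ]
red2 [343.5 131.9] 8 [0.6 7.3] 72 [0.7511 0.1028 0.126 ]
red2 [357.3 148.4] 9 [4. 3.] 90 [0.7089 0.0685 0.126 ]
green [238.3 136.5] 457 [16. 36.] 90 [0.7568 0.3804 0.058 ]
green [255.3 151.5] 51 [ 3.8 13. ] 72 [0.716  0.3345 0.058 ]
green [360. 167.] 9 [2. 2.] 90 [0.6729 0.055  0.058 ]
ivory [206. 138.] 17 [16.  0.] -90 [0.7578 0.4727 0.038 ]
ivory [206. 155.] 15 [14.  0.] -90 [0.7108 0.4721 0.038 ]
ivory [418.7 162.9] 27 [18.  1.] 90 [ 0.6868 -0.1066  0.038 ]
ivory [233.7 160.9] 38 [ 1.2 30.7] 70 [0.6943 0.3964 0.038 ]
ivory [387.4 246. ] 1690 [ 47.3 145.3] 24 [ 0.462  -0.0184  0.038 ]
ivory [207.1 209.5] 32 [31.1  1.8] 86 [0.562  0.4671 0.03
[... 1485 characters left out ...]
tray [346.3 149.5] 12 [3.9 4.9] 76 [0.7267 0.0887 0.026 ]
tray [302.8 156.6] 10 [4. 4.] 90 [0.7075 0.2086 0.026 ]
tray [282.9 158.8] 14 [4.8 7.1] 82 [0.7017 0.2634 0.026 ]
tray [260.5 249.9] 27 [18.4  1.7] 76 [0.4523 0.324  0.026 ]
tray [248.7 260.7] 86 [25.5 18.4] 52 [0.4233 0.3559 0.026 ]
tray [224.8 255.2] 12 [7.  1.7] 76 [0.4384 0.4209 0.026 ]
tray [264.6 263.9] 9 [6. 1.] 90 [0.4146 0.3127 0.026 ]
tray [228.9 269.7] 19 [12.4  1.5] 74 [0.3992 0.4093 0.026 ]
tray [268.8 276.4] 12 [6.1 4.1] 76 [0.3809 0.3013 0.026 ]
tray [252.4 281. ] 22 [7.3 8.5] 76 [0.3689 0.3455 0.026 ]
tray [236.6 287.5] 17 [10.2  3.7] 11 [0.3516 0.3879 0.026 ]
tray [299.2 296.6] 149 [28.4  5.8] 6 [0.3268 0.219  0.026 ]
```

View pics/topz.png

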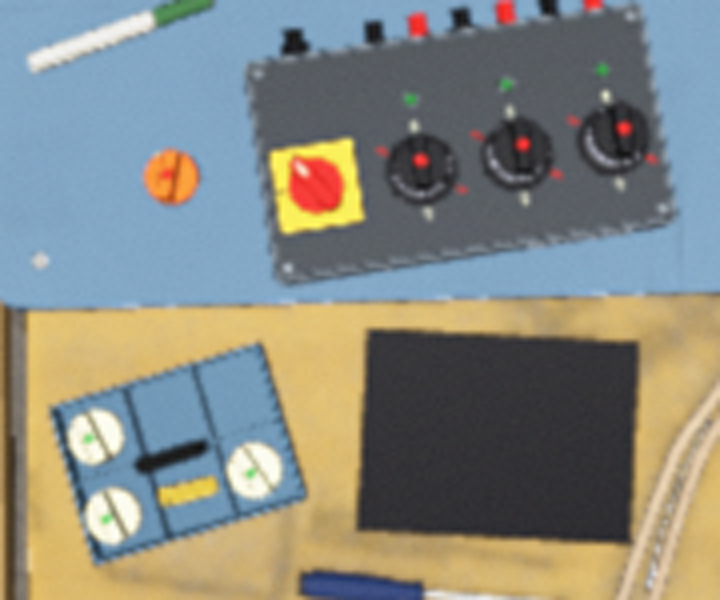

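The crop shows black carriers with red dots in all three ways, bars along the box's x and dots at crop (421,160), (523,144) and (625,128). The white pointer on the switch shows it is on. The tray's empty corner is +x/-y. Next I turn the tool to the box's heading.

```bash
cat > to.py <<'E'
# to.py x y z yaw : print the tool-frame shift (units) after turning, and the turn (units)
import sys; from h import *
p,M,o=pose(); x,y,z,w=map(float,sys.argv[1:5])
yaw=np.arctan2(M[1,0],M[0,0]); d=(w-yaw+np.pi)%(2*np.pi)-np.pi
if abs(d)<3.5: pass
Mt=R.from_euler("z",w).as_matrix()@np.diag([1,-1,-1.])
t=Mt.T@(np.array([x,y,z])-p)
tilt=np.arccos(min(1,-M[2,2]))
print("t",round(o["t"],2),"pos",p.round(4),"yaw",round(yaw,4),"tilt",round(tilt,4),"q",o["q"].round(2),"open",round(o["opening"],4))
print("turn rz units",round(-d/2,4),"then shift units",(t/.025).round(3),"| now-frame shift",(M.T@(np.array([x,y,z])-p)/.025).round(3))
E
python3 -m pendant '1 0 0 0 0 0 -.09;1 0 0 0 0 0 -.09;1 0 0 0 0 0 -.09;1 0 0 0 0 0 -.09;1 0 0 0 0 0 -.09;1 0 0 0 0 0 -.09;1 0 0 0 0 0 -.09;1 0 0 0 0 0 -.09;1 0 0 0 0 0 -.09;1 0 0 0 0 0 -.09'
python3 -m pendant '1 0 0 0 0 0 -.09;1 0 0 0 0 0 -.09;1 0 0 0 0 0 -.09;1 0 0 0 0 0 -.09;1 0 0 0 0 0 -.09;1 0 0 0 0 0 -.08'
python3 to.py .52 .13 .25 3.29
```

```text
t: 1.45
eef_pos: [0.2033, -0.4566, 0.25]
tcp_rot: [-1.39, -2.817, -0.001]
contact_force: [-0.3, 0.1, -0.2]
opening: 0.0852
gripper_force: 0.0
t: 2.2
eef_pos: [0.2033, -0.4566, 0.25]
tcp_rot: [0.224, -3.133, -0.001]
contact_force: [-0.9, -0.3, -0.2]
opening: 0.0852
gripper_force: 0.0
t 2.2 pos [ 0.2033 -0.4566  0.25  ] yaw -2.999 tilt 0.0007 q [-1.15  0.24  0.    1.34  0.   -1.29] open 0.0852
turn rz units -0.0029 then shift units [-1.6000e+01  2.1333e+01  1.0000e-03] | now-frame shift [-1.5876e+01  2.1426e+01  1.2000e-02]
```

```bash
python3 -m pendant '0 -.7 1 0 0 0 0;0 -.7 1 0 0 0 0;0 -.7 1 0 0 0 0;0 -.7 1 0 0 0 0;0 -.7 1 0 0 0 0;0 -.7 1 0 0 0 0;0 -.7 1 0 0 0 0;0 -.7 1 0 0 0 0;0 -.7 1 0 0 0 0;0 -.7 1 0 0 0 0'
python3 -m pendant '0 -.7 1 0 0 0 0;0 -.7 1 0 0 0 0;0 -.7 1 0 0 0 0;0 -.7 1 0 0 0 0;0 -.8 1 0 0 0 0;0 -.8 1 0 0 0 0;0 -.8 1 0 0 0 0;0 -.8 1 0 0 0 0;0 -.8 1 0 0 0 0;0 -.8 1 0 0 0 0'
python3 -m pendant '0 -.8 .9 0 0 0 0;0 -.6 .5 0 0 0 0;0 0 0 0 0 0 0;0 0 0 0 0 0 0'
python3 - <<'E'
from h import *
s=snapshot("wrist"); cv2.imwrite("pics/w1.png",s["img"][:,:,::-1])
p,M,o=pose(); print(p,M.round(3),o["q"].round(2),o["contact_force"])
for P in [(.6248,.049,.126),(.6159,.112,.126),(.6058,.1756,.126)]: print(proj(s,P))
for nm,lo,hi,z in [("red",(0,150,80),(6,255,255),.126)]:
    for c,a,r in blobs(s,lo,hi,8): print(nm,c.round(1),a,np.round(r[1],1),round(r[2]),cast(s,c,z).round(4))
E
```

```text
t: 3.45
eef_pos: [0.3427, -0.1842, 0.2502]
tcp_rot: [0.215, -3.134, -0.0]
contact_force: [0.1, -0.1, -0.3]
opening: 0.0429
gripper_force: 0.0
t: 4.7
eef_pos: [0.4968, 0.0894, 0.2501]
tcp_rot: [0.215, -3.134, 0.0]
contact_force: [-0.2, -0.5, -0.0]
opening: 0.0428
gripper_force: 0.0
t: 5.2
eef_pos: [0.5258, 0.1274, 0.25]
tcp_rot: [0.215, -3.133, 0.001]
contact_force: [-0.5, -0.3, 0.2]
opening: 0.0425
gripper_force: 0.0
[0.52580265 0.12726196 0.25019111] [[-0.991 -0.136 -0.001]
 [-0.136  0.991 -0.   ]
 [ 0.001 -0.    -1.   ]] [ 0.24  0.32  0.12  1.37 -0.    0.1 ] [ 0.09822306 -0.74388091 -0.29209714]
[216.42612583 289.9022697 ]
[289.107166   289.73085468]
[362.71239289 288.47568106]
red [271.6 240.7] 14 [5.8 2.2] 34 [0.5707 0.0925 0.126 ]
red [333.9 240.2] 14 [5.4 2.2] 27 [0.5631 0.1436 0.126 ]
red [209.5 241.5] 13 [5.8 1.9] 34 [0.5785 0.0415 0.126 ]
red [426.  257.4] 942 [44.9 33.2] 33 [0.5683 0.2231 0.126 ]
red [318.2 268.6] 15 [5.7 2.1] 45 [0.5915 0.1344 0.126 ]
red [510.1 269. ] 18 [4.7 3.8] 18 [0.5694 0.2971 0.126 ]
red [289.8 290.9] 62 [9.4 7.6] 27 [0.617  0.1127 0.126 ]
red [363.2 290.2] 57 [8.5 7.5] 76 [0.6074 0.1763 0.126 ]
red [215.9 291.8] 58 [7. 8.] 90 [0.6268 0.0486 0.126 ]
red [292.5 323.4] 10 [1. 5.] 90 [0.6511 0.1189 0.126 ]
red [341.8 322.8] 13 [2. 5.] 90 [0.6442 0.1633 0.126 ]
red [291.9 344.9] 796 [15.4 58. ] 84 [0.6753 0.121  0.126 ]
```

View pics/w1.png

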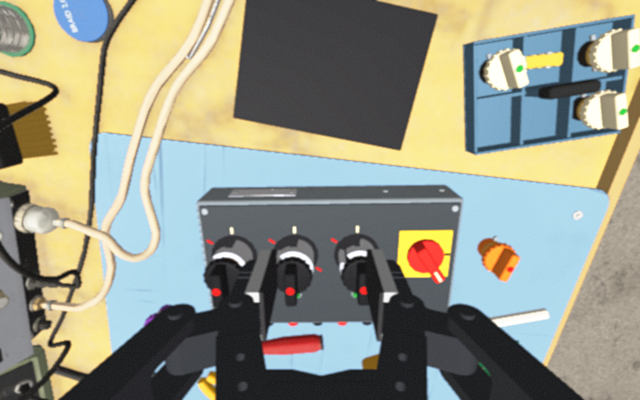

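The wrist view agrees with the top view to about 2 mm. It shows red dots at (216,292), (290,291) and (363,290), and the switch handle at (426,257). I go to the switch first, with bar yaw about 0.674.

```bash
python3 -m pendant '0 0 0 0 0 0 -.09;0 0 0 0 0 0 -.09;0 0 0 0 0 0 -.088;0 0 0 0 0 0 0'
python3 to.py .596 .245 .14 -2.468
```

```text
t: 5.75
eef_pos: [0.526, 0.1271, 0.2506]
tcp_rot: [-1.033, 2.967, -0.0]
contact_force: [-0.8, 0.4, 0.4]
opening: 0.0427
gripper_force: 0.0
t 5.75 pos [0.526  0.1271 0.2506] yaw -2.4715 tilt 0.0001 q [ 0.24  0.32  0.12  1.37 -0.   -0.43] open 0.0427
turn rz units -0.0017 then shift units [-5.129  1.938  4.424] | now-frame shift [-5.122  1.957  4.424]
```

```bash
python3 -m pendant '0 -1 .4 .6 0 0 0;0 -1 .4 .8 0 0 0;0 -1 .4 1 0 0 0;0 -1 .4 1 0 0 0;0 -1.0 .35 1 0 0 0;0 -.12 0 0 0 0 0;0 0 0 0 0 0 0;0 0 0 0 0 0 0'
python3 to.py .596 .245 .093 -2.468
python3 - <<'E'
from h import *
s=snapshot("wrist"); cv2.imwrite("pics/w2.png",s["img"][:,:,::-1])
E
```

```text
t: 6.75
eef_pos: [0.5965, 0.2451, 0.142]
tcp_rot: [-1.034, 2.964, -0.0]
contact_force: [-0.1, 0.6, 0.7]
opening: 0.0426
gripper_force: 0.0
t 6.75 pos [0.5965 0.2451 0.142 ] yaw -2.4701 tilt 0.0021 q [ 0.39  0.59  0.24  1.23 -0.   -0.28] open 0.0426
turn rz units -0.001 then shift units [0.018 0.008 1.96 ] | now-frame shift [0.022 0.01  1.96 ]
```

View pics/w2.png

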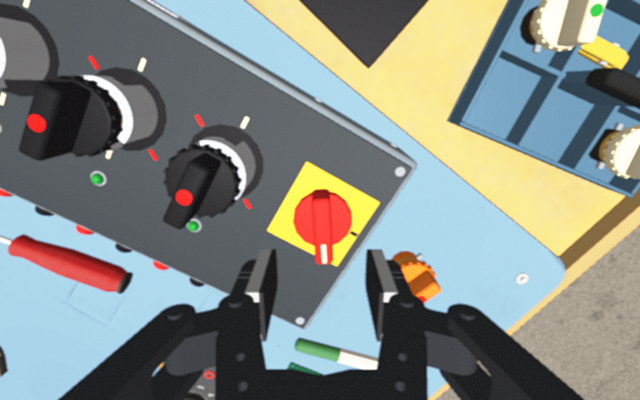

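The switch bar is vertical at column 322, centred between the fingers. I go down, grip and turn it 60° anticlockwise.

```bash
python3 -c "
from h import *
s=snapshot('wrist');print(cast(s,(324,217),.064).round(4))"
python3 -m pendant '0 0 0 .7 0 0 0;0 0 0 .7 0 0 0;0 0 0 .5 0 0 0;-1 0 0 0 0 0 0;-1 0 0 0 0 0 0;-1 0 0 0 0 0 0;-1 0 0 0 0 0 0'
python3 -m pendant '-1 0 0 0 0 0 -.088;-1 0 0 0 0 0 -.088;-1 0 0 0 0 0 -.088;-1 0 0 0 0 0 -.088;-1 0 0 0 0 0 -.088;-1 0 0 0 0 0 -.088;-1 0 0 0 0 0 -.01;-1 0 0 0 0 0 0;-1 0 0 0 0 0 0'
python3 to.py .596 .245 .16 -1.42
```

```text
[0.5949 0.247  0.064 ]
t: 7.72
eef_pos: [0.5964, 0.246, 0.0938]
tcp_rot: [-1.037, 2.964, 0.0]
contact_force: [-1.0, -0.7, 3.8]
opening: 0.0096
gripper_force: 62.3
t: 8.85
eef_pos: [0.5949, 0.2466, 0.0938]
tcp_rot: [-2.409, 2.016, 0.004]
contact_force: [-5.9, 1.8, 6.3]
opening: 0.0092
gripper_force: 63.0
t 8.85 pos [0.5949 0.2466 0.0938] yaw -1.3935 tilt 0.0027 q [ 0.39  0.62  0.18  1.13  0.   -1.36] open 0.0092
turn rz units 0.0132 then shift units [ 0.072 -0.034 -2.648] | now-frame shift [ 0.066 -0.028 -2.648]
```

```bash
python3 -m pendant '0 0 0 0 0 0 0;0 0 0 0 0 0 0;0 0 0 -.6 0 0 0;0 0 0 -1 0 0 0;0 0 0 -1 0 0 0;0 0 0 -1 0 0 0;0 0 0 -.6 0 0 0'
python3 -m pendant '-.2 0 0 0 0 0 .09;-.2 0 0 0 0 0 .09;-.2 0 0 0 0 0 .09;-.2 0 0 0 0 0 .09;-.2 0 0 0 0 0 .09;-.2 0 0 0 0 0 .09;-.2 0 0 0 0 0 .09;-.2 0 0 0 0 0 .09;-.2 0 0 0 0 0 .08;-.2 0 0 0 0 0 0'
python3 to.py .6253 .0495 .19 -2.9916
python3 - <<'E'
from h import *
s=snapshot("wrist"); cv2.imwrite("pics/w3.png",s["img"][:,:,::-1])
for c,a,r in blobs(s,(0,150,80),(6,255,255),20): print(c.round(1),a,np.round(r[1],1),cast(s,c,.126).round(4))
for c,a,r in blobs(s,(22,150,120),(34,255,255),20): print("y",c.round(1),a,np.round(r[1],1),round(r[2],1),cast(s,c,.065).round(4),cast(s,r[0],.064).round(4))
E
```

```text
t: 9.72
eef_pos: [0.5969, 0.246, 0.2004]
tcp_rot: [-2.408, 2.013, -0.003]
contact_force: [0.3, 0.0, 0.7]
opening: 0.0425
gripper_force: 0.0
t: 10.98
eef_pos: [0.5961, 0.2457, 0.1979]
tcp_rot: [0.237, -3.132, 0.0]
contact_force: [0.1, 0.4, -0.5]
opening: 0.0343
gripper_force: 0.0
t 10.97 pos [0.5961 0.2457 0.1979] yaw -2.9906 tilt 0.0002 q [ 0.39  0.56  0.34  1.36 -0.    0.24] open 0.0343
turn rz units 0.0005 then shift units [ 0.017 -7.935  0.315] | now-frame shift [ 0.025 -7.935  0.316]
[ 41.6 170.1] 31 [9.8 2.9] [0.5884 0.0727 0.126 ]
[122.2 170.1] 29 [8.9 3.1] [0.581  0.1212 0.126 ]
[202.4 170. ] 28 [9.2 3. ] [0.5736 0.1694 0.126 ]
[319.1 191.9] 1614 [52.1 43.6] [0.5767 0.2418 0.126 ]
[187.4 209.3] 23 [8.  2.7] [0.6007 0.161  0.126 ]
[264.6 209.3] 23 [8.  2.7] [0.5933 0.2094 0.126 ]
[434.8 214.5] 34 [5. 6.] [0.5805 0.317  0.126 ]
[  6.4 220.7] 103 [12.9  9.5] [0.6262 0.0465 0.126 ]
[107.4 220.6] 116 [12. 11.] [0.6164 0.1105 0.126 ]
[208.7 220.8] 118 [11. 12.] [0.6066 0.1747 0.126 ]
[113.9 284.5] 45 [11.  5.] [0.6642 0.1123 0.126 ]
[175.  284.6] 46 [ 4. 11.] [0.658  0.1539 0.126 ]
[236.1 284.8] 43 [4. 9.] [0.6517 0.1954 0.126 ]
[213.4 307.3] 40 [10.  5.] [0.6727 0.1808 0.126 ]
[153. 318.] 338 [14.2 35.4] [0.6883 0.1386 0.126 ]
[315.9 353.4] 24 [5. 6.] [0.7023 0.2584 0.126 ]
y [319.9 186.3] 2354 [63. 68.] 90.0 [0.5916 0.2444 0.065 ] [0.5946 0.2449 0.064 ]
y [301.1 346.3] 156 [ 7.2 54.3] 74.9 [0.7546 0.2508 0.065 ] [0.757  0.2518 0.064 ]
y [ 97.4 359.5] 125 [19.7  6.7] 26.6 [0.801  0.0547 0.065 ] [0.802  0.0539 0.064 ]
y [ 87.4 368.3] 93 [15.6  5.7] 45.0 [0.8138 0.0442 0.065 ] [0.8146 0.043  0.064 ]
```

```bash
python3 -m pendant '-.2 0 -1 0 0 0 0;-.2 0 -1 0 0 0 0;-.2 0 -1 0 0 0 0;-.2 0 -1 0 0 0 0;-.2 0 -1 0 0 0 0;-.2 0 -1 0 0 0 0;-.2 0 -1 0 0 0 0;-.2 0 -.93 0 0 0 0;-.2 0 0 0 0 0 0;-.2 0 0 0 0 0 0'
python3 to.py .6253 .0495 .127 -2.9916
python3 - <<'E'
from h import *
s=snapshot("wrist"); cv2.imwrite("pics/w3.png",s["img"][:,:,::-1])
for c,a,r in blobs(s,(0,150,80),(6,255,255),20): print(c.round(1),a,np.round(r[1],1),cast(s,c,.126).round(4))
E
```

```text
t: 12.28
eef_pos: [0.6255, 0.05, 0.1978]
tcp_rot: [0.235, -3.133, -0.001]
contact_force: [0.3, 0.1, -0.8]
opening: 0.0341
gripper_force: 0.0
t 12.28 pos [0.6255 0.05   0.1978] yaw -2.9918 tilt 0.0005 q [ 0.08  0.52  0.28  1.33  0.   -0.07] open 0.0341
turn rz units -0.0001 then shift units [ 0.013 -0.019  2.833] | now-frame shift [ 0.013 -0.02   2.833]
[290.  170.4] 26 [8.3 2.8] [0.5951 0.0266 0.126 ]
[370.5 170.5] 26 [8.5 2.8] [0.5878 0.0751 0.126 ]
[451.  170.4] 25 [8. 3.] [0.5805 0.1236 0.126 ]
[573.8 192.8] 1971 [43. 72.] [0.5829 0.2033 0.126 ]
[348.  209.2] 25 [8.  3.1] [0.6148 0.066  0.126 ]
[319.5 221.3] 118 [11.3 11.3] [0.6256 0.0494 0.126 ]
[421.4 221.3] 115 [11.3 11.3] [0.6159 0.114  0.126 ]
[522.4 221.2] 106 [10. 12.] [0.6061 0.1782 0.126 ]
[315.1 284.8] 48 [ 4. 10.] [0.673  0.0534 0.126 ]
[436.8 284.8] 46 [ 4. 10.] [0.6604 0.1363 0.126 ]
[341.6 318.4] 677 [18.2 45.9] [0.6978 0.0762 0.126 ]
```

View pics/w3.png

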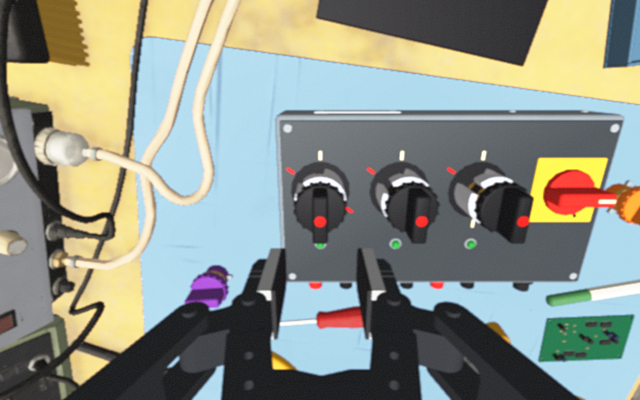

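The red dot at (319.5,221) puts the carrier right under the tool at (.6256,.0494), and the switch is off with its bar along y. I descend and grip.

```bash
python3 -m pendant '-.2 0 0 .7 0 0 0;-.2 0 0 .7 0 0 0;-.2 0 0 .7 0 0 0;-.2 0 0 .5 0 0 0;-.2 0 0 .23 0 0 0;-1 0 0 0 0 0 0;-1 0 0 0 0 0 0;-1 0 0 0 0 0 0;-1 0 0 0 0 0 0'
python3 to.py .6253 .0495 .122 -2.9916
```

```text
t: 13.45
eef_pos: [0.6264, 0.0496, 0.1282]
tcp_rot: [-0.234, 3.13, -0.001]
contact_force: [1.2, -3.1, 4.8]
opening: 0.0085
gripper_force: 61.5
t 13.45 pos [0.6264 0.0496 0.1282] yaw -2.9926 tilt 0.0026 q [ 0.08  0.56  0.17  1.17 -0.   -0.07] open 0.0085
turn rz units -0.0005 then shift units [0.045 0.004 0.247] | now-frame shift [0.046 0.004 0.247]
```

```bash
python3 -m pendant '-1 0 0 .12 0 0 0;-1 0 0 .12 0 0 0;-1 0 0 0 0 0 0;-1 0 0 0 0 0 0'
python3 to.py .6253 .0495 .122 -2.9916
python3 -m pendant '-1 0 0 0 0 0 -.08;-1 0 0 0 0 0 -.08;-1 0 0 0 0 0 -.08;-1 0 0 0 0 0 -.08;-1 0 0 0 0 0 -.08;-1 0 0 0 0 0 -.08;-1 0 0 0 0 0 0;-1 0 0 0 0 0 0'
python3 to.py .6253 .0495 .20 -2.0316
```

```text
t: 13.95
eef_pos: [0.6265, 0.0496, 0.1227]
tcp_rot: [-0.234, 3.13, -0.001]
contact_force: [0.0, -3.1, 8.4]
opening: 0.0085
gripper_force: 62.0
t 13.95 pos [0.6265 0.0496 0.1227] yaw -2.9926 tilt 0.003 q [ 0.08  0.57  0.16  1.16 -0.   -0.07] open 0.0085
turn rz units -0.0005 then shift units [0.048 0.005 0.028] | now-frame shift [0.048 0.005 0.028]
t: 14.95
eef_pos: [0.6264, 0.0508, 0.1227]
tcp_rot: [-1.654, 2.667, 0.001]
contact_force: [-1.0, 0.6, 7.1]
opening: 0.0083
gripper_force: 62.0
t 14.95 pos [0.6264 0.0508 0.1227] yaw -2.0316 tilt 0.0034 q [ 0.08  0.57  0.16  1.16  0.   -1.03] open 0.0083
turn rz units -0.0 then shift units [ 0.066  0.015 -3.094] | now-frame shift [ 0.056  0.01  -3.094]
```

```bash
python3 -m pendant '-1 0 0 -.4 0 0 0;-1 0 0 -.6 0 0 0;-1 0 0 -.6 0 0 0;-1 0 0 -.8 0 0 0;-1 0 0 -.7 0 0 .085;-1 0 0 -.4 0 0 .085;-1 0 0 0 0 0 .085;-1 0 0 0 0 0 .085;-1 0 0 0 0 0 .085;-1 0 0 0 0 0 0'
python3 to.py .40 .30 .21 -2.88
python3 -c "
from h import *
s=snapshot('wrist');cv2.imwrite('pics/w4.png',s['img'][:,:,::-1])
s=snapshot('top');
for c,a,r in blobs(s,(0,0,0),(180,255,50),20,(200,240,300,300)): print(c,a,r,cast(s,c,.062))"
```

```text
t: 16.2
eef_pos: [0.6252, 0.0498, 0.2086]
tcp_rot: [0.409, -3.114, -0.0]
contact_force: [0.9, 1.1, -1.0]
opening: 0.008
gripper_force: 60.8
t 16.2 pos [0.6252 0.0498 0.2086] yaw -2.8804 tilt 0.001 q [ 0.08  0.52  0.3   1.36  0.   -0.18] open 0.008
turn rz units -0.0002 then shift units [ 6.114 11.997 -0.058] | now-frame shift [ 6.119 11.995 -0.047]
[251.95833333 263.875     ] 48 ((252.1269073486328, 263.96539306640625), (3.1574084758758545, 16.751806259155273), 74.74488067626953) [0.41754771 0.34110196 0.062     ]
```

View pics/w4.png

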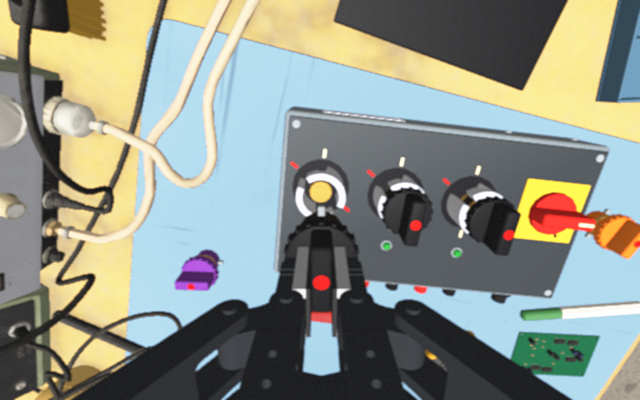

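Carrier old_1 is in the grip and way 1 is empty, with its brass plunger at (320,190). On to the tray.

```bash
python3 -m pendant '-1 .5 1 0 0 0 0;-1 .5 1 0 0 0 0;-1 .5 1 0 0 0 0;-1 .5 1 0 0 0 0;-1 .5 1 0 0 0 0;-1 .5 1 0 0 0 0;-1 .5 1 0 0 0 0;-1 .5 1 0 0 0 0;-1 .5 1 0 0 0 0;-1 .5 1 0 0 0 0'
python3 -m pendant '-1 .5 1 0 0 0 0;-1 0 .5 0 0 0 0;-1 0 0 0 0 0 0;-1 0 0 0 0 0 0'
python3 to.py .40 .30 .21 -2.88
python3 - <<'E'
from h import *
s=snapshot('wrist');cv2.imwrite('pics/w5.png',s['img'][:,:,::-1])
for c,a,r in blobs(s,(40,90,60),(85,255,255),15): print("g",c.round(1),a,cast(s,c,.058).round(4))
for c,a,r in blobs(s,(22,150,120),(34,255,255),30): print("y",c.round(1),a,cast(s,c,.012).round(4))
E
```

```text
t: 17.55
eef_pos: [0.4399, 0.26, 0.2088]
tcp_rot: [-0.409, 3.115, 0.0]
contact_force: [-0.3, -0.3, -1.2]
opening: 0.0086
gripper_force: 64.2
t: 18.05
eef_pos: [0.4195, 0.2919, 0.2085]
tcp_rot: [-0.405, 3.115, -0.001]
contact_force: [0.3, -1.2, -0.3]
opening: 0.0087
gripper_force: 64.2
t 18.05 pos [0.4195 0.2919 0.2085] yaw -2.8827 tilt 0.0005 q [ 0.61  0.28 -0.05  1.24 -0.    0.35] open 0.0087
turn rz units -0.0014 then shift units [ 0.671  0.514 -0.061] | now-frame shift [ 0.672  0.512 -0.061]
g [438.8 165.1] 36 [0.3764 0.3842 0.058 ]
g [321.3 170.3] 32 [0.4064 0.2891 0.058 ]
g [429.7 223.5] 30 [0.429  0.3962 0.058 ]
g [ 32.4 361.6] 42 [0.6854 0.0478 0.058 ]
g [ 96.2 366.7] 34 [0.6753 0.1132 0.058 ]
y [373.1 153.7] 430 [0.3885 0.3368 0.012 ]
```

View pics/w5.png

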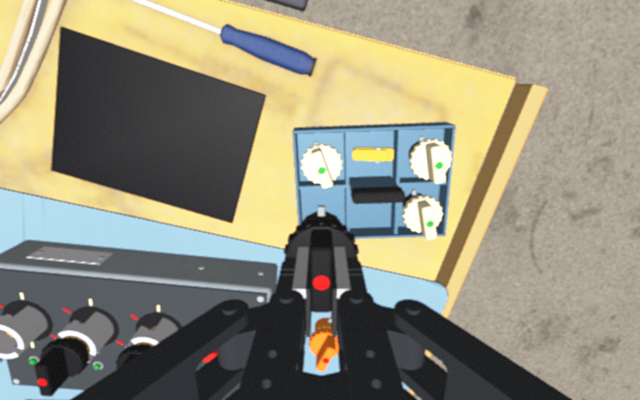

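Run:
```python
from h import *
s=snapshot('wrist')
m=cv2.inRange(cv2.cvtColor(s["img"],cv2.COLOR_RGB2HSV),np.array((95,60,30)),np.array((118,255,150)))
n,l,st,c=cv2.connectedComponentsWithStats(m[110:245,285:465]); 
pts=np.vstack([np.argwhere(l==i)[:,::-1] for i in range(1,n) if st[i,4]>60])+[285,110]
W=np.array([cast(s,p,.026)[:2] for p in cv2.convexHull(pts.astype(np.int32))[:,0]])
r=cv2.minAreaRect((W*1000).astype(np.float32)); print(r)
# handle
for c,a,r in blobs(s,(0,0,0),(180,255,60),30,(345,170,410,210)): print("h",c.round(1),a,np.round(r[1],1),round(r[2],1),cast(s,c,.058).round(4))
```

```text
((414.90765380859375, 341.85589599609375), (111.62210083007812, 145.8094940185547), 17.002239227294922)
h [378.4 194.2] 744 [57.3 17.6] 2.4 [0.4143 0.3427 0.058 ]
```

```bash
python3 to.py .455 .303 .062 -2.855
```

```text
t 18.15 pos [0.4195 0.2917 0.2085] yaw -2.8835 tilt 0.0003 q [ 0.61  0.28 -0.05  1.24 -0.    0.35] open 0.0086
turn rz units -0.0142 then shift units [-1.489  0.031  5.858] | now-frame shift [-1.489  0.075  5.858]
```

```bash
python3 -m pendant '-1 -.75 0 .4 0 0 -.014;-1 -.74 .03 1 0 0 0;-1 0 0 1 0 0 0;-1 0 0 1 0 0 0;-1 0 0 1 0 0 0;-1 0 0 .7 0 0 0;-1 0 0 .4 0 0 0;-1 0 0 .3 0 0 0;-1 0 0 0 0 0 0'
python3 to.py .455 .303 .062 -2.855
```

```text
t: 19.27
eef_pos: [0.4546, 0.303, 0.0634]
tcp_rot: [0.449, -3.109, 0.0]
contact_force: [-0.4, -0.4, -0.4]
opening: 0.0085
gripper_force: 64.2
t 19.27 pos [0.4546 0.303  0.0634] yaw -2.8547 tilt 0.0004 q [ 0.59  0.48 -0.16  0.93 -0.    0.3 ] open 0.0085
turn rz units 0.0002 then shift units [-0.014 -0.003  0.056] | now-frame shift [-0.014 -0.003  0.056]
```

```bash
python3 -m pendant '-1 0 0 .08 0 0 0;-.2 0 0 0 0 0 0;-.2 0 0 0 0 0 0;-.2 0 0 0 0 0 0;-.2 0 0 -1 0 0 0;-.2 0 0 -1 0 0 0;-.2 0 0 -1 0 0 0'
python3 to.py .4064 .2891 .14 -2.855
```

```text
t: 20.15
eef_pos: [0.4545, 0.3032, 0.1374]
tcp_rot: [0.45, -3.109, 0.0]
contact_force: [0.9, 0.6, -0.1]
opening: 0.0343
gripper_force: 0.0
t 20.15 pos [0.4545 0.3032 0.1374] yaw -2.8544 tilt 0.0001 q [ 0.59  0.4  -0.07  1.1   0.    0.3 ] open 0.0343
turn rz units 0.0003 then shift units [ 2.005  0.005 -0.106] | now-frame shift [ 2.005  0.006 -0.106]
```

```bash
python3 -m pendant '-.2 1 0 0 0 0 0;-.2 1 0 0 0 0 0;-.2 0 0 0 0 0 0;-.2 0 0 0 0 0 0'
cat > bar.py <<'E'
# green dots on ivory bars near: position; bar direction from the bright top face
import sys; from h import *
s=snapshot('wrist')
if len(sys.argv)>1: cv2.imwrite('pics/%s.png'%sys.argv[1],s['img'][:,:,::-1])
hsv=cv2.cvtColor(s["img"],cv2.COLOR_RGB2HSV)
for c,a,r in blobs(s,(40,90,60),(85,255,255),40,(150,80,560,330)):
    print("g",c.round(1),a,cast(s,c,.058).round(4))
p,M,o=pose(); print(p.round(4),np.arctan2(M[1,0],M[0,0]).round(4))
E
python3 bar.py w6
```

```text
t: 20.65
eef_pos: [0.4075, 0.2895, 0.1369]
tcp_rot: [-0.449, 3.108, 0.001]
contact_force: [-0.4, -1.1, -0.8]
opening: 0.0338
gripper_force: 0.0
g [471.7 212.6] 65 [0.3764 0.3843 0.058 ]
g [320.2 215. ] 62 [0.4064 0.289  0.058 ]
g [455.5 283.1] 52 [0.4292 0.3962 0.058 ]
[0.4077 0.2895 0.1368] -2.8545
```

View pics/w6.png

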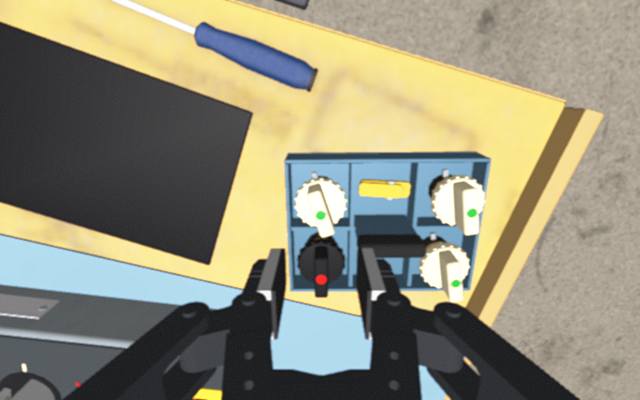

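The black old_1 stands in its corner at (321,265). The ivory carriers' dots are at (320,215), (472,213) and (455,283). One enlarged crop for the bar directions.

Run:
```python
import cv2
i=cv2.imread('pics/w6.png')[165:310,285:500]
cv2.imwrite('pics/w6z.png',cv2.resize(i,None,fx=3.7,fy=3.7,interpolation=cv2.INTER_CUBIC))
```

```text
(no output)
```

View pics/w6z.png

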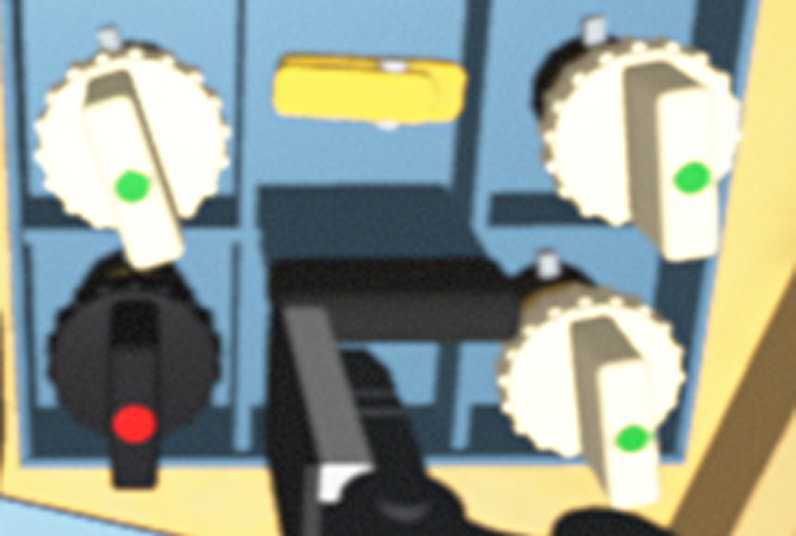

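In the crop, the bar top faces run A (106,101)→(161,259), B (686,92)→(692,255) and C (622,360)→(636,502).

```bash
python3 - <<'E'
from h import *
s=snapshot('wrist'); p,M,o=pose()
for n,a,b in [("A",(106,101),(161,259)),("B",(686,92),(692,255)),("C",(622,360),(636,502))]:
    A,B=[cast(s,(285+u/3.7,165+v/3.7),.058) for u,v in (a,b)]
    d=B-A; print(n,((A+B)/2).round(4),np.linalg.norm(d).round(4),"yaw",np.arctan2(d[1],d[0]).round(3), "tool yaw",(np.arctan2(d[1],d[0])-np.pi).round(3))
E
python3 to.py .4064 .2891 .060 -2.6
```

```text
A [0.4057 0.2895 0.058 ] 0.0319 yaw 0.601 tool yaw -2.541
B [0.3765 0.3839 0.058 ] 0.0317 yaw 0.468 tool yaw -2.674
C [0.4285 0.3955 0.058 ] 0.0324 yaw 0.501 tool yaw -2.64
t 20.75 pos [0.4076 0.2895 0.1367] yaw -2.8546 tilt 0.0011 q [ 0.62  0.32 -0.2   1.05 -0.    0.33] open 0.0341
turn rz units -0.1273 then shift units [0.049 0.013 3.068] | now-frame shift [ 5.400e-02 -1.000e-03  3.068e+00]
```

```bash
python3 -m pendant '-.2 .05 0 .3 0 0 -.08;-.2 0 .01 .6 0 0 -.077;-.2 0 0 .8 0 0 0;-.2 0 0 .8 0 0 0;-.2 0 0 .45 0 0 0;-.2 0 0 .1 0 0 0;-1 0 0 0 0 0 0;-1 0 0 0 0 0 0;-1 0 0 0 0 0 0;-1 0 0 0 0 0 0'
python3 -m pendant '-1 0 0 -.5 0 0 0;-1 0 0 -1 0 0 0;-1 0 0 -1 0 0 0;-1 0 0 -1 0 0 0;-1 0 0 -1 0 0 0;-1 0 0 -1 0 0 0;-1 0 0 -.5 0 0 0'
python3 to.py .6262 .0502 .21 -2.0316
```

```text
t: 22.0
eef_pos: [0.4058, 0.2892, 0.061]
tcp_rot: [-0.93, 2.999, 0.001]
contact_force: [-0.1, 0.2, 3.2]
opening: 0.008
gripper_force: 62.3
t: 22.88
eef_pos: [0.4058, 0.2892, 0.2123]
tcp_rot: [-0.929, 2.998, 0.001]
contact_force: [0.2, -0.5, -0.2]
opening: 0.0081
gripper_force: 62.0
t 22.88 pos [0.4058 0.2892 0.2123] yaw -2.5404 tilt 0.0026 q [ 0.62  0.26 -0.08  1.24  0.    0.02] open 0.0081
turn rz units -0.2544 then shift units [  4.643 -12.149   0.094] | now-frame shift [ -1.863 -12.872   0.097]
```

```bash
python3 -m pendant '-1 0 0 0 0 0 -.085;-1 0 0 0 0 0 -.085;-1 0 0 0 0 0 -.084;-1 .4 -1 0 0 0 0;-1 .4 -1 0 0 0 0;-1 .4 -1 0 0 0 0;-1 .4 -1 0 0 0 0;-1 .4 -1 0 0 0 0;-1 .4 -1 0 0 0 0'
python3 -m pendant '-1 .4 -1 0 0 0 0;-1 .4 -1 0 0 0 0;-1 .4 -1 0 0 0 0;-1 .4 -1 0 0 0 0;-1 .4 -1 0 0 0 0;-1 .24 -1 0 0 0 0;-1 0 -.15 0 0 0 0;-1 0 0 0 0 0 0;-1 0 0 0 0 0 0'
python3 to.py .6262 .0502 .21 -2.0316
cat > held.py <<'E'
import sys; from h import *
s=snapshot('wrist'); p,M,o=pose()
if len(sys.argv)>1: cv2.imwrite('pics/%s.png'%sys.argv[1],s['img'][:,:,::-1])
for nm,lo,hi in [("g",(40,90,60),(85,255,255)),("r",(0,150,80),(6,255,255))]:
    for c,a,r in blobs(s,lo,hi,40,(280,240,360,330)): print(nm,c.round(1),a,"tool offs",(M.T@(cast(s,c,p[2]-.002)-p)*1000).round(1))
for c,a,r in blobs(s,(12,80,120),(30,255,255),100,(200,100,440,260)): print("brass",c.round(1),a,cast(s,c,.0763).round(4))
E
python3 held.py w7
```

```text
t: 24.0
eef_pos: [0.513, 0.1676, 0.21]
tcp_rot: [1.654, -2.67, -0.001]
contact_force: [-0.5, -0.2, -1.1]
opening: 0.0086
gripper_force: 62.0
t: 25.12
eef_pos: [0.6249, 0.0505, 0.2103]
tcp_rot: [1.655, -2.669, -0.001]
contact_force: [-0.1, 0.5, -1.1]
opening: 0.0083
gripper_force: 62.0
t 25.12 pos [0.6249 0.0505 0.2103] yaw -2.0314 tilt 0.0008 q [ 0.08  0.51  0.3   1.36  0.   -1.03] open 0.0083
turn rz units 0.0001 then shift units [-0.012 -0.051  0.011] | now-frame shift [-0.012 -0.051  0.011]
g [321.  282.9] 147 tool offs [0.1 0.7 2. ]
brass [427.3 127.5] 1527 [0.5282 0.0412 0.0763]
brass [320.3 189.6] 432 [0.6243 0.0495 0.0763]
```

```bash
python3 -m pendant '-1 0 -.03 .8 0 0 0;-1 0 0 .8 0 0 0;-1 0 0 .5 0 0 0;-1 0 0 .3 0 0 0;-1 0 0 .2 0 0 0;-1 0 0 .2 0 0 0'
python3 -m pendant '-1 0 0 .2 0 0 0;-1 0 0 .2 0 0 0;-1 0 0 0 0 0 0'
python3 to.py .6258 .0502 .1222 -2.0316
```

```text
t: 25.92
eef_pos: [0.6259, 0.0493, 0.1405]
tcp_rot: [1.654, -2.67, -0.0]
contact_force: [-2.5, -0.6, 2.4]
opening: 0.0082
gripper_force: 62.3
t: 26.3
eef_pos: [0.6259, 0.0493, 0.1307]
tcp_rot: [1.654, -2.671, -0.0]
contact_force: [-4.1, -0.3, 4.1]
opening: 0.0083
gripper_force: 62.6
t 26.3 pos [0.6259 0.0493 0.1307] yaw -2.0325 tilt 0.0004 q [ 0.08  0.56  0.17  1.18 -0.   -1.03] open 0.0083
turn rz units -0.0005 then shift units [-0.031  0.022  0.34 ] | now-frame shift [-0.031  0.022  0.34 ]
```

```bash
python3 -m pendant '-1 0 0 .17 0 0 0;-1 0 0 .16 0 0 0;-1 0 0 0 0 0 0;-1 0 0 0 0 0 .08;-1 0 0 0 0 0 .08;-1 0 0 0 0 0 .08;-1 0 0 0 0 0 .08;-1 0 0 0 0 0 .08;-1 0 0 0 0 0 .083;-1 0 0 0 0 0 0'
python3 to.py .6258 .0502 .1222 -2.9916
```

```text
t: 27.55
eef_pos: [0.6255, 0.0502, 0.1254]
tcp_rot: [-0.225, 3.133, 0.002]
contact_force: [-10.6, -0.0, 18.1]
opening: 0.0083
gripper_force: 64.5
t 27.55 pos [0.6255 0.0502 0.1254] yaw -2.9985 tilt 0.0017 q [ 0.08  0.56  0.16  1.17  0.   -0.06] open 0.0083
turn rz units -0.0034 then shift units [-0.013 -0.003  0.127] | now-frame shift [-0.013 -0.003  0.127]
```

```bash
python3 -m pendant '-.2 0 0 0 0 0 0;-.2 0 0 0 0 0 0;-.2 0 0 0 0 0 0;-.2 0 0 -.8 0 0 0;-.2 0 0 -1 0 0 0;-.2 0 0 -1 0 0 0;-.2 0 0 -.1 0 0 0;-.2 0 0 0 0 0 0'
python3 to.py .6258 .0502 .198 -2.9916
cat > dots.py <<'E'
import sys; from h import *
s=snapshot('wrist')
if len(sys.argv)>1: cv2.imwrite('pics/%s.png'%sys.argv[1],s['img'][:,:,::-1])
for nm,lo,hi in [("g",(40,90,60),(85,255,255)),("r",(0,150,80),(6,255,255))]:
    for c,a,r in blobs(s,lo,hi,50,(40,140,600,270)): print(nm,c.round(1),a,np.round(r[1],1),cast(s,c,.126).round(4))
E
python3 dots.py w8
```

```text
t: 28.55
eef_pos: [0.6265, 0.0495, 0.1939]
tcp_rot: [-0.225, 3.133, 0.0]
contact_force: [0.2, 0.4, -0.2]
opening: 0.0344
gripper_force: 0.0
t 28.55 pos [0.6265 0.0495 0.1939] yaw -2.9984 tilt 0.0002 q [ 0.08  0.52  0.28  1.32  0.   -0.06] open 0.0344
turn rz units -0.0034 then shift units [ 0.023  0.032 -0.166] | now-frame shift [ 0.023  0.032 -0.166]
g [322.  223.4] 74 [ 8. 10.] [0.6262 0.0503 0.126 ]
r [574.8 191.1] 1780 [44. 50.] [0.5829 0.1998 0.126 ]
r [424.5 221.7] 124 [11. 13.] [0.6158 0.114  0.126 ]
r [527.9 221.3] 115 [10.8 12.2] [0.6062 0.1783 0.126 ]
```

View pics/w8.png

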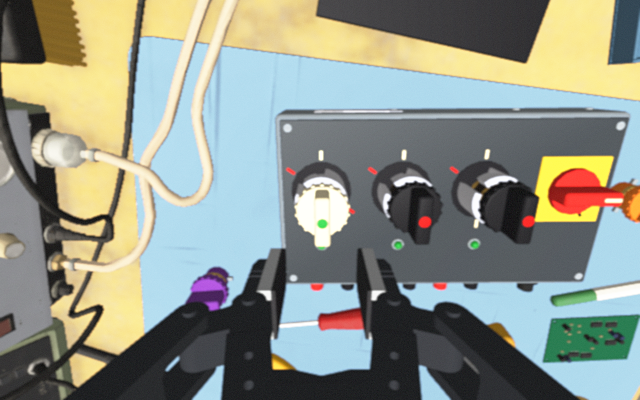

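The ivory carrier's bar lies along box x with its dot at (322,223). I move over way 2 and check the height by parallax on the way.

```bash
python3 to.py .6164 .1133 .198 -2.9916
python3 -m pendant '-.2 .02 .8 -.1 0 0 -.003;-.2 .02 .9 -.06 0 0 0;-.2 0 .86 0 0 0 0;-.2 0 0 0 0 0 0;-.2 0 0 0 0 0 0'
python3 to.py .6164 .1133 .127 -2.9916
python3 dots.py
```

```text
t 28.6 pos [0.626  0.0494 0.1932] yaw -2.9984 tilt 0.0014 q [ 0.08  0.52  0.28  1.32  0.   -0.06] open 0.034
turn rz units -0.0034 then shift units [-0.003  2.584 -0.191] | now-frame shift [ 0.015  2.584 -0.191]
t: 29.22
eef_pos: [0.6158, 0.1131, 0.1985]
tcp_rot: [0.236, -3.133, 0.001]
contact_force: [-0.1, -0.1, 0.4]
opening: 0.0348
gripper_force: 0.0
t 29.23 pos [0.6158 0.1131 0.1985] yaw -2.9914 tilt 0.0004 q [ 0.18  0.52  0.28  1.33 -0.    0.03] open 0.0348
turn rz units 0.0001 then shift units [-0.025  0.006  2.861] | now-frame shift [-0.025  0.007  2.861]
g [220.2 222.1] 70 [8. 9.] [0.6264 0.0492 0.126 ]
r [491.5 192.6] 1784 [43.7 61.4] [0.5809 0.2158 0.126 ]
r [320.1 221. ] 118 [10. 13.] [0.6161 0.1127 0.126 ]
r [421.5 221.1] 117 [13. 10.] [0.6063 0.1772 0.126 ]
```

Dot spacings are about ±100.7 px either side of way 2, so new carrier 1 is at the locked height. Now old_2.

```bash
python3 -m pendant '-.2 0 0 .7 0 0 0;-.2 0 0 .7 0 0 0;-.2 0 0 .7 0 0 0;-.2 0 0 .5 0 0 0;-.2 0 0 .24 0 0 0;-1 0 0 0 0 0 0;-1 0 0 0 0 0 0;-1 0 0 0 0 0 0;-1 0 0 0 0 0 0'
python3 -m pendant '-1 0 0 .12 0 0 0;-1 0 0 .12 0 0 0;-1 0 0 0 0 0 0;-1 0 0 0 0 0 -.08;-1 0 0 0 0 0 -.08;-1 0 0 0 0 0 -.08;-1 0 0 0 0 0 -.08;-1 0 0 0 0 0 -.08;-1 0 0 0 0 0 -.08;-1 0 0 0 0 0 0'
python3 to.py .6161 .113 .21 -2.0316
```

```text
t: 30.4
eef_pos: [0.6167, 0.1126, 0.1287]
tcp_rot: [-0.234, 3.131, 0.0]
contact_force: [0.1, -0.2, 4.7]
opening: 0.0083
gripper_force: 61.9
t: 31.65
eef_pos: [0.6164, 0.1129, 0.1229]
tcp_rot: [-1.655, 2.668, -0.0]
contact_force: [-2.5, 1.3, 7.1]
opening: 0.0084
gripper_force: 62.3
t 31.65 pos [0.6164 0.1129 0.1229] yaw -2.0313 tilt 0.002 q [ 0.18  0.56  0.15  1.16  0.   -0.93] open 0.0084
turn rz units 0.0002 then shift units [ 2.000e-03  1.300e-02 -3.482e+00] | now-frame shift [-3.000e-03  8.000e-03 -3.482e+00]
```

```bash
python3 -m pendant '-1 0 0 -.4 0 0 0;-1 0 0 -.6 0 0 0;-1 0 0 -.6 0 0 0;-1 0 0 -.8 0 0 0;-1 0 0 -.7 0 0 .085;-1 0 0 -.4 0 0 .085;-1 0 0 0 0 0 .085;-1 0 0 0 0 0 .085;-1 0 0 0 0 0 .072;-1 0 0 0 0 0 0'
python3 to.py .403 .2875 .15 -2.855
python3 held.py
```

```text
t: 32.9
eef_pos: [0.6158, 0.1122, 0.2092]
tcp_rot: [0.449, -3.109, 0.001]
contact_force: [0.1, 0.0, 0.0]
opening: 0.0087
gripper_force: 61.1
t 32.9 pos [0.6158 0.1122 0.2092] yaw -2.855 tilt 0.0008 q [ 0.18  0.51  0.3   1.36 -0.   -0.11] open 0.0087
turn rz units 0.0 then shift units [6.181 9.131 2.369] | now-frame shift [6.179 9.132 2.37 ]
r [320.8 282.7] 222 tool offs [0.3 0.1 2. ]
r [315.9 314.2] 62 tool offs [-16.4  -2.1   2. ]
brass [321.4 191.3] 419 [0.6152 0.1128 0.0763]
```

```bash
python3 -m pendant '-1 .68 1 0 0 0 0;-1 .68 1 0 0 0 0;-1 .68 1 0 0 0 0;-1 .68 1 0 0 0 0;-1 .68 1 0 0 0 0;-1 .68 1 0 0 0 0;-1 .68 1 0 0 0 0;-1 .68 1 0 0 0 0;-1 .68 1 0 0 0 0;-1 .06 .13 0 0 0 0'
python3 -m pendant '-1 0 0 0 0 0 0;-1 0 0 0 0 0 0'
python3 to.py .403 .2875 .062 -2.855
cat > tray.py <<'E'
from h import *
s=snapshot('wrist')
for nm,lo,hi,z in [("g",(40,90,60),(85,255,255),.058),("r",(0,150,80),(6,255,255),.058),("clip",(22,150,120),(34,255,255),.012)]:
    for c,a,r in blobs(s,lo,hi,25,(0,80,600,330)): print(nm,c.round(1),a,cast(s,c,z).round(4))
s=snapshot('top')
for c,a,r in blobs(s,(0,0,0),(180,255,50),12,(200,230,300,305)): print("handle top",c.round(1),a,round(r[2],1),cast(s,c,.062).round(4))
for c,a,r in blobs(s,(0,0,0),(180,255,75),1000,(290,220,400,300)): print("mat top",c.round(1),a,np.round(r[1],1),round(r[2],1),cast(s,r[0],.004).round(4))
E
python3 tray.py
```

```text
t: 34.2
eef_pos: [0.4023, 0.2889, 0.2094]
tcp_rot: [0.453, -3.109, 0.0]
contact_force: [-0.2, -0.6, -0.5]
opening: 0.0086
gripper_force: 61.1
t: 34.45
eef_pos: [0.4042, 0.2876, 0.2091]
tcp_rot: [-0.446, 3.109, -0.0]
contact_force: [0.6, 0.4, 0.1]
opening: 0.0084
gripper_force: 61.1
t 34.45 pos [0.4042 0.2876 0.2091] yaw -2.857 tilt 0.0004 q [ 0.62  0.25 -0.09  1.23 -0.    0.33] open 0.0084
turn rz units -0.001 then shift units [0.046 0.007 5.884] | now-frame shift [0.048 0.009 5.884]
g [436.2 185.7] 35 [0.3764 0.3841 0.058 ]
g [425.8 241.8] 30 [0.4292 0.396  0.058 ]
r [321.1 282.7] 218 [0.4983 0.3157 0.058 ]
clip [372.2 170.6] 401 [0.3885 0.3367 0.012 ]
handle top [266.3 246.5] 19 78.7 [0.4628 0.3036 0.062 ]
handle top [268.5 253.4] 22 59.0 [0.4448 0.2979 0.062 ]
handle top [270.8 273.5] 158 59.6 [0.3925 0.2917 0.062 ]
handle top [255.6 286.1] 281 56.3 [0.36   0.3311 0.062 ]
handle top [268.2 274.4] 17 54.5 [0.3902 0.2983 0.062 ]
mat top [334.2 258.6] 3293 [67.  49.3] 3.0 [0.4265 0.123  0.004 ]
```

```bash
python3 -m pendant '-1 .04 0 .8 0 0 0;-1 0 0 1 0 0 0;-1 0 0 1 0 0 0;-1 0 0 1 0 0 0;-1 0 0 1 0 0 0;-1 0 0 .6 0 0 0;-1 0 0 .3 0 0 0;-1 0 0 .25 0 0 0;-1 0 0 0 0 0 0;-.2 0 0 0 0 0 0'
python3 -m pendant '-.2 0 0 0 0 0 0;-.2 0 0 0 0 0 0;-.2 0 0 -1 0 0 0;-.2 0 0 -1 0 0 -.045;-.2 0 0 -1 0 0 -.045;-.2 0 0 0 0 0 0'
python3 to.py .3764 .3842 .13 -2.674
```

```text
t: 35.8
eef_pos: [0.403, 0.2882, 0.061]
tcp_rot: [-0.446, 3.108, 0.001]
contact_force: [-0.5, 0.2, 0.1]
opening: 0.0255
gripper_force: 0.0
t: 36.55
eef_pos: [0.4039, 0.2889, 0.1374]
tcp_rot: [-0.722, 3.053, 0.003]
contact_force: [0.4, 1.1, -0.7]
opening: 0.0342
gripper_force: 0.0
t 36.55 pos [0.4039 0.2889 0.1374] yaw -2.677 tilt 0.0051 q [ 0.62  0.31 -0.21  1.05  0.    0.16] open 0.0342
turn rz units -0.0015 then shift units [-0.737  3.899  0.296] | now-frame shift [-0.724  3.901  0.303]
```

```bash
python3 -m pendant '-.2 -.2 1 0 0 0 -.001;-.2 -.2 1 0 0 0 0;-.2 -.2 1 0 0 0 0;-.2 -.13 .9 0 0 0 0;-.2 0 0 0 0 0 0;-.2 0 0 0 0 0 0'
python3 to.py .3764 .3842 .0605 -2.674; python3 bar.py
```

```text
t: 37.3
eef_pos: [0.3746, 0.3823, 0.1345]
tcp_rot: [0.726, -3.055, 0.002]
contact_force: [0.1, -0.1, 0.4]
opening: 0.0341
gripper_force: 0.0
t 37.3 pos [0.3746 0.3823 0.1345] yaw -2.6749 tilt 0.0019 q [ 0.8   0.39 -0.1   1.08 -0.    0.33] open 0.0341
turn rz units -0.0005 then shift units [-0.099  0.035  2.958] | now-frame shift [-0.104  0.038  2.958]
g [321.1 222.1] 67 [0.3766 0.3838 0.058 ]
g [302.6 290.4] 51 [0.4294 0.3958 0.058 ]
[0.3748 0.3821 0.1346] -2.6754
```

```bash
python3 -m pendant '-.2 -.1 .02 .8 0 0 0;-.2 0 0 .8 0 0 0;-.2 0 0 .8 0 0 0;-.2 0 0 .45 0 0 0;-.2 0 0 .1 0 0 0;-1 0 0 0 0 0 0;-1 0 0 0 0 0 0;-1 0 0 0 0 0 0;-1 0 0 0 0 0 0'
python3 to.py .3764 .3842 .0605 -2.674
python3 -m pendant '-1 0 0 -.5 0 0 0;-1 0 0 -1 0 0 0;-1 0 0 -1 0 0 0;-1 0 0 -1 0 0 -.08;-1 0 0 -1 0 0 -.08;-1 0 0 -1 0 0 -.08;-1 0 0 -.5 0 0 -.08;-1 0 0 0 0 0 0'
python3 to.py .6164 .1130 .21 -2.0316; python3 held.py
```

```text
t: 38.48
eef_pos: [0.3774, 0.3851, 0.0623]
tcp_rot: [-0.727, 3.055, 0.001]
contact_force: [-0.0, -0.8, 3.9]
opening: 0.008
gripper_force: 62.5
t 38.48 pos [0.3774 0.3851 0.0623] yaw -2.6743 tilt 0.0016 q [ 0.8   0.47 -0.19  0.91 -0.    0.33] open 0.008
turn rz units -0.0002 then shift units [ 0.052 -0.016  0.072] | now-frame shift [ 0.052 -0.016  0.072]
t: 39.48
eef_pos: [0.3774, 0.3853, 0.2133]
tcp_rot: [-1.648, 2.671, 0.001]
contact_force: [-0.1, 0.8, -1.0]
opening: 0.0082
gripper_force: 62.2
t 39.48 pos [0.3774 0.3853 0.2133] yaw -2.0362 tilt 0.0031 q [ 0.8   0.33  0.04  1.27  0.   -0.31] open 0.0082
turn rz units -0.0023 then shift units [  5.503 -13.406   0.131] | now-frame shift [  5.442 -13.431   0.126]
g [321.  278.2] 149 tool offs [1.  0.5 2. ]
brass [367.1 152.8] 7946 [0.3304 0.3746 0.0763]
brass [287.3 131.7] 539 [0.3792 0.3315 0.0763]
brass [235.8 224.2] 3461 [0.4564 0.3809 0.0763]
brass [390.1 215.9] 2091 [0.335  0.433  0.0763]
```

```bash
python3 -m pendant '-1 .4 -1 0 0 0 -.002;-1 .4 -1 0 0 0 0;-1 .4 -1 0 0 0 0;-1 .4 -1 0 0 0 0;-1 .4 -1 0 0 0 0;-1 .4 -1 0 0 0 0;-1 .4 -1 0 0 0 0;-1 .4 -1 0 0 0 0;-1 .4 -1 0 0 0 0;-1 .4 -1 0 0 0 0'
python3 -m pendant '-1 .4 -1 0 0 0 0;-1 .4 -1 0 0 0 0;-1 .4 -1 0 0 0 0;-1 .25 -.4 0 0 0 0;-1 0 0 0 0 0 0;-1 0 0 0 0 0 0'
python3 to.py .6162 .1130 .15 -2.0316; python3 held.py
```

```text
t: 40.78
eef_pos: [0.5564, 0.1832, 0.2103]
tcp_rot: [1.652, -2.669, -0.001]
contact_force: [0.6, -0.0, 0.0]
opening: 0.0082
gripper_force: 62.2
t: 41.52
eef_pos: [0.6159, 0.1146, 0.2113]
tcp_rot: [1.657, -2.668, -0.001]
contact_force: [0.3, -0.4, -0.8]
opening: 0.0083
gripper_force: 62.2
t 41.52 pos [0.6159 0.1146 0.2113] yaw -2.0301 tilt 0.001 q [ 0.18  0.51  0.3   1.36  0.   -0.93] open 0.0083
turn rz units 0.0007 then shift units [ 0.053 -0.038  2.453] | now-frame shift [ 0.053 -0.04   2.453]
g [321.  278.2] 147 tool offs [2.6 0.6 2. ]
brass [423.1 137.7] 2042 [0.5247 0.1114 0.0763]
brass [320.4 188.1] 427 [0.6147 0.1129 0.0763]
```

```bash
python3 -m pendant '-1 .03 -.03 .8 0 0 0;-1 0 0 .8 0 0 0;-1 0 0 .5 0 0 0;-1 0 0 .3 0 0 0;-1 0 0 .2 0 0 0;-1 0 0 .2 0 0 0;-1 0 0 .2 0 0 0'
python3 -m pendant '-1 0 0 .2 0 0 0;-1 0 0 0 0 0 0'
python3 to.py .6162 .1130 .125 -2.0316
```

```text
t: 42.45
eef_pos: [0.6169, 0.1132, 0.1369]
tcp_rot: [-1.657, 2.669, 0.001]
contact_force: [-2.5, 0.5, 5.7]
opening: 0.0086
gripper_force: 63.0
t: 42.7
eef_pos: [0.6169, 0.1131, 0.132]
tcp_rot: [-1.657, 2.669, 0.001]
contact_force: [-2.4, 0.8, 3.4]
opening: 0.0084
gripper_force: 62.7
t 42.7 pos [0.6169 0.1131 0.132 ] yaw -2.0303 tilt 0.0007 q [ 0.18  0.56  0.17  1.18  0.   -0.93] open 0.0084
turn rz units 0.0006 then shift units [0.017 0.021 0.282] | now-frame shift [0.017 0.021 0.282]
```

```bash
python3 -m pendant '-1 0 0 .15 0 0 0;-1 0 0 .13 0 0 0;-1 0 0 0 0 0 0'
python3 -m pendant '-1 0 0 0 0 0 .08;-1 0 0 0 0 0 .08;-1 0 0 0 0 0 .08;-1 0 0 0 0 0 .08;-1 0 0 0 0 0 .08;-1 0 0 0 0 0 .083;-1 0 0 0 0 0 0'
python3 to.py .6162 .1130 .198 -2.9916
```

```text
t: 43.08
eef_pos: [0.6169, 0.1132, 0.1267]
tcp_rot: [-1.656, 2.668, -0.0]
contact_force: [-5.9, 1.2, 10.2]
opening: 0.0083
gripper_force: 63.6
t: 43.95
eef_pos: [0.6175, 0.1132, 0.1267]
tcp_rot: [-0.226, 3.131, 0.001]
contact_force: [-4.6, 0.1, 9.5]
opening: 0.0085
gripper_force: 63.6
t 43.95 pos [0.6175 0.1132 0.1267] yaw -2.9973 tilt 0.0026 q [0.18 0.56 0.16 1.17 0.   0.04] open 0.0085
turn rz units -0.0028 then shift units [ 0.052  0.    -2.851] | now-frame shift [ 4.500e-02  1.000e-03 -2.851e+00]
```

Smooth, with about 9.5 N. I release, lift and check.

```bash
python3 -m pendant '-.2 0 0 0 0 0 0;-.2 0 0 0 0 0 0;-.2 0 0 0 0 0 0;-.2 0 0 -.8 0 0 0;-.2 0 0 -1 0 0 -.003;-.2 0 0 -1.0 0 0 0;-.2 0 0 0 0 0 0;-.2 0 0 0 0 0 0'
python3 dots.py w9
python3 to.py .6067 .1762 .198 -2.9916
```

```text
t: 44.95
eef_pos: [0.6164, 0.1127, 0.193]
tcp_rot: [0.237, -3.131, 0.001]
contact_force: [-0.7, 0.4, -0.7]
opening: 0.0344
gripper_force: 0.0
g [218.3 225. ] 72 [8. 9.] [0.6265 0.0492 0.126 ]
g [322.4 225.5] 73 [8.5 9.2] [0.617  0.1139 0.126 ]
r [495.5 194.5] 1866 [44.8 62.6] [0.5808 0.2149 0.126 ]
r [424.9 224. ] 125 [11.3 12.7] [0.6062 0.1773 0.126 ]
t 45.0 pos [0.6162 0.1127 0.1926] yaw -2.9905 tilt 0.003 q [ 0.18  0.52  0.27  1.32 -0.    0.03] open 0.0342
turn rz units 0.0006 then shift units [-0.005  2.569 -0.214] | now-frame shift [-0.008  2.569 -0.215]
```

View pics/w9.png

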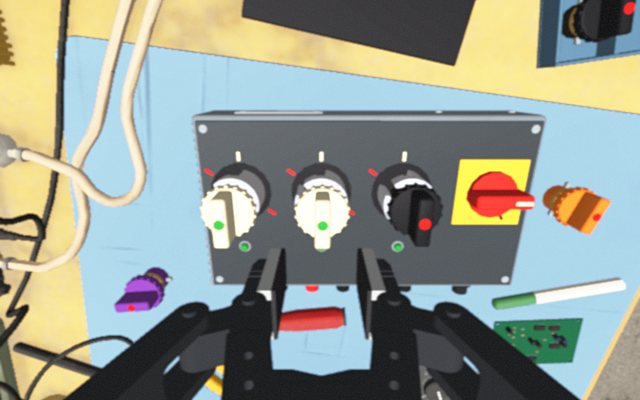

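Ivory carriers stand in ways 1 and 2 with dots at (218,225) and (322,225), bars along box x and equal heights. Now old_3.

```bash
python3 -m pendant '-.2 0 .85 -.1 0 0 0;-.2 0 .85 -.1 0 0 0;-.2 0 .85 0 0 0 0;-.2 0 0 0 0 0 0;-.2 0 0 0 0 0 0'
python3 dots.py; python3 to.py .6067 .1762 .127 -2.9916
```

```text
t: 45.62
eef_pos: [0.6072, 0.1763, 0.1994]
tcp_rot: [0.239, -3.132, 0.001]
contact_force: [-0.3, 0.1, -0.1]
opening: 0.0337
gripper_force: 0.0
g [119.7 219.9] 71 [9.2 7.8] [0.6268 0.048  0.126 ]
g [220.9 220.5] 67 [10.  7.] [0.6172 0.1126 0.126 ]
r [409.7 191. ] 1679 [53.7 45.3] [0.5791 0.2285 0.126 ]
r [320.5 219. ] 119 [10. 13.] [0.6064 0.1761 0.126 ]
t 45.67 pos [0.6073 0.1759 0.1995] yaw -2.9903 tilt 0.0004 q [ 0.28  0.53  0.3   1.34 -0.    0.13] open 0.0341
turn rz units 0.0006 then shift units [0.022 0.017 2.899] | now-frame shift [0.021 0.018 2.899]
```

```bash
python3 -m pendant '-.2 .02 0 .7 0 0 0;-.2 0 0 .7 0 0 0;-.2 0 0 .7 0 0 0;-.2 0 0 .5 0 0 0;-.2 0 0 .28 0 0 0;-1 0 0 0 0 0 0;-1 0 0 0 0 0 0;-1 0 0 0 0 0 0;-1 0 0 0 0 0 0'
python3 -m pendant '-1 0 0 .12 0 0 0;-1 0 0 .12 0 0 0;-1 0 0 0 0 0 0;-1 0 0 0 0 0 -.08;-1 0 0 0 0 0 -.08;-1 0 0 0 0 0 -.08;-1 0 0 0 0 0 -.08;-1 0 0 0 0 0 -.08;-1 0 0 0 0 0 -.08;-1 0 0 0 0 0 0'
python3 to.py .6067 .1762 .21 -2.0316
```

```text
t: 46.8
eef_pos: [0.6076, 0.176, 0.1287]
tcp_rot: [-0.237, 3.13, 0.0]
contact_force: [-0.2, 0.9, 6.4]
opening: 0.0086
gripper_force: 61.9
t: 48.05
eef_pos: [0.607, 0.1765, 0.1229]
tcp_rot: [-1.658, 2.666, 0.001]
contact_force: [-1.5, 1.3, 7.0]
opening: 0.0086
gripper_force: 62.3
t 48.05 pos [0.607  0.1765 0.1229] yaw -2.029 tilt 0.0018 q [ 0.28  0.58  0.17  1.17  0.   -0.83] open 0.0086
turn rz units 0.0013 then shift units [ 1.700e-02  3.000e-03 -3.485e+00] | now-frame shift [ 1.100e-02  2.000e-03 -3.485e+00]
```

```bash
python3 -m pendant '-1 0 0 -.4 0 0 0;-1 0 0 -.6 0 0 0;-1 0 0 -.6 0 0 0;-1 0 0 -.8 0 0 0;-1 0 0 -.7 0 0 .085;-1 0 0 -.4 0 0 .085;-1 0 0 0 0 0 .085;-1 0 0 0 0 0 .085;-1 0 0 0 0 0 .072;-1 0 0 0 0 0 0'
python3 held.py; python3 to.py .3755 .3825 .21 -2.855
```

```text
t: 49.3
eef_pos: [0.6069, 0.1753, 0.2094]
tcp_rot: [0.451, -3.109, 0.001]
contact_force: [-1.1, 0.5, -0.8]
opening: 0.0087
gripper_force: 61.1
r [320.9 281.5] 221 tool offs [0.9 0.  2. ]
brass [427.  103.1] 205 [0.5173 0.2316 0.0763]
brass [400.8 193.9] 2417 [0.5899 0.2386 0.0763]
brass [322.  190.5] 415 [0.6055 0.176  0.0763]
t 49.35 pos [0.6068 0.1754 0.2093] yaw -2.8524 tilt 0.0008 q [ 0.28  0.52  0.32  1.36 -0.   -0.01] open 0.0086
turn rz units 0.0013 then shift units [ 6.534 10.562 -0.028] | now-frame shift [ 6.506 10.58  -0.033]
```

```bash
python3 -m pendant '-1 .62 1 0 0 0 0;-1 .62 1 0 0 0 0;-1 .62 1 0 0 0 0;-1 .62 1 0 0 0 0;-1 .62 1 0 0 0 0;-1 .62 1 0 0 0 0;-1 .62 1 0 0 0 0;-1 .62 1 0 0 0 0;-1 .62 1 0 0 0 0;-1 .62 1 0 0 0 0'
python3 -m pendant '-1 .32 .57 0 0 0 0;-1 0 0 0 0 0 0;-1 0 0 0 0 0 0'
python3 tray.py; python3 to.py .3755 .3825 .062 -2.855
```

```text
t: 50.6
eef_pos: [0.3868, 0.3721, 0.2094]
tcp_rot: [-0.453, 3.108, -0.001]
contact_force: [1.1, -0.4, -0.4]
opening: 0.0083
gripper_force: 61.1
t: 50.98
eef_pos: [0.3763, 0.3826, 0.2091]
tcp_rot: [-0.449, 3.109, -0.001]
contact_force: [0.4, -0.3, -0.1]
opening: 0.0083
gripper_force: 61.2
r [207.9 181.7] 75 [0.401  0.2882 0.058 ]
r [213.8 238.4] 60 [0.4531 0.3032 0.058 ]
r [321.  281.6] 225 [0.4693 0.4105 0.058 ]
clip [272.9 170.4] 378 [0.3885 0.3366 0.012 ]
clip [117.2 327.6] 150 [0.6272 0.2055 0.012 ]
handle top [266.2 246.3] 16 90.0 [0.4633 0.3038 0.062 ]
handle top [268.7 253.4] 19 53.1 [0.4448 0.2973 0.062 ]
handle top [251.9 263.8] 45 74.7 [0.4176 0.3413 0.062 ]
handle top [272.3 269.3] 50 71.6 [0.4032 0.2876 0.062 ]
handle top [223.  287.1] 247 51.3 [0.3576 0.4164 0.062 ]
handle top [215.2 294.1] 121 60.5 [0.3394 0.4367 0.062 ]
mat top [334.2 258.6] 3293 [67.  49.3] 2.7 [0.4266 0.1232 0.004 ]
t 51.08 pos [0.3765 0.3825 0.209 ] yaw -2.8556 tilt 0.0004 q [ 0.79  0.33  0.02  1.26 -0.    0.51] open 0.0084
turn rz units -0.0003 then shift units [0.037 0.013 5.881] | now-frame shift [0.038 0.015 5.881]
```

```bash
python3 -m pendant '-1 .03 0 .8 0 0 0;-1 0 0 1 0 0 0;-1 0 0 1 0 0 0;-1 0 0 1 0 0 0;-1 0 0 1 0 0 0;-1 0 0 .6 0 0 0;-1 0 0 .3 0 0 0;-1 0 0 .25 0 0 0;-1 0 0 0 0 0 0;-.2 0 0 0 0 0 0'
python3 -m pendant '-.2 0 0 0 0 0 0;-.2 0 0 0 0 0 0;-.2 0 0 -1 0 0 0;-.2 0 0 -1 0 0 -.055;-.2 0 0 -1 0 0 -.053;-.2 0 0 0 0 0 0'
python3 to.py .4285 .3958 .135 -2.64
```

```text
t: 52.32
eef_pos: [0.3754, 0.3834, 0.061]
tcp_rot: [-0.45, 3.108, 0.001]
contact_force: [-0.8, -0.4, 0.2]
opening: 0.0253
gripper_force: 0.0
t: 53.08
eef_pos: [0.3763, 0.3842, 0.1376]
tcp_rot: [-0.78, 3.039, 0.004]
contact_force: [0.8, -0.2, 0.1]
opening: 0.0343
gripper_force: 0.0
t 53.08 pos [0.3763 0.3842 0.1376] yaw -2.6392 tilt 0.0053 q [ 0.8   0.38 -0.1   1.08  0.    0.29] open 0.0343
turn rz units 0.0004 then shift units [-2.056 -0.598  0.104] | now-frame shift [-2.055 -0.6    0.113]
```

```bash
python3 -m pendant '-.2 -1 -.3 0 0 0 0;-.2 -1 -.3 0 0 0 0;-.2 -.05 0 0 0 0 0;-.2 0 0 0 0 0 0'
python3 to.py .4287 .3957 .0605 -2.64; python3 bar.py
```

```text
t: 53.58
eef_pos: [0.4261, 0.3938, 0.1342]
tcp_rot: [0.78, -3.041, 0.002]
contact_force: [0.5, 0.2, -0.1]
opening: 0.0346
gripper_force: 0.0
t 53.58 pos [0.4261 0.3938 0.1342] yaw -2.6391 tilt 0.0026 q [0.75 0.47 0.03 1.13 0.   0.24] open 0.0346
turn rz units 0.0005 then shift units [-0.126  0.016  2.947] | now-frame shift [-0.133  0.017  2.946]
g [320.7 223.6] 64 [0.4291 0.3957 0.058 ]
[0.426  0.3939 0.1344] -2.6386
```

```bash
python3 -m pendant '-.2 -.11 .02 .8 0 0 0;-.2 0 0 .8 0 0 0;-.2 0 0 .8 0 0 0;-.2 0 0 .45 0 0 0;-.2 0 0 .12 0 0 0;-1 0 0 0 0 0 0;-1 0 0 0 0 0 0;-1 0 0 0 0 0 0;-1 0 0 0 0 0 0'
python3 to.py .4287 .3957 .0605 -2.64
python3 -m pendant '-1 0 0 -.5 0 0 0;-1 0 0 -1 0 0 0;-1 0 0 -1 0 0 0;-1 0 0 -1 0 0 -.08;-1 0 0 -1 0 0 -.08;-1 0 0 -1 0 0 -.08;-1 0 0 -.5 0 0 -.065;-1 0 0 0 0 0 0'
python3 to.py .6067 .1765 .21 -2.0316; python3 held.py
```

```text
t: 54.75
eef_pos: [0.4298, 0.3967, 0.0618]
tcp_rot: [-0.782, 3.041, 0.001]
contact_force: [-0.2, 0.2, 2.4]
opening: 0.008
gripper_force: 62.4
t 54.75 pos [0.4298 0.3967 0.0618] yaw -2.6385 tilt 0.0017 q [ 0.75  0.55 -0.05  0.97  0.    0.24] open 0.008
turn rz units 0.0007 then shift units [ 0.057 -0.013  0.054] | now-frame shift [ 0.057 -0.013  0.054]
t: 55.75
eef_pos: [0.4298, 0.3967, 0.2129]
tcp_rot: [-1.656, 2.666, 0.001]
contact_force: [0.4, -0.5, -1.5]
opening: 0.0082
gripper_force: 62.1
t 55.75 pos [0.4298 0.3967 0.2129] yaw -2.0299 tilt 0.0031 q [ 0.75  0.42  0.17  1.31 -0.   -0.37] open 0.0082
turn rz units 0.0008 then shift units [  4.744 -10.254   0.115] | now-frame shift [  4.761 -10.246   0.113]
g [321.  279.5] 148 tool offs [0.3 0.4 2. ]
brass [256.7 176.5] 5540 [0.4715 0.3638 0.0763]
brass [338.4 106.6] 235 [0.3882 0.3434 0.0763]
brass [398.2 153.3] 5282 [0.3609 0.397  0.0763]
brass [393.2 205.3] 2476 [0.3812 0.4363 0.0763]
```

```bash
python3 -m pendant '-1 .47 -1 0 0 0 0;-1 .47 -1 0 0 0 0;-1 .47 -1 0 0 0 0;-1 .47 -1 0 0 0 0;-1 .47 -1 0 0 0 0;-1 .47 -1 0 0 0 0;-1 .47 -1 0 0 0 0;-1 .47 -1 0 0 0 0;-1 .47 -1 0 0 0 0;-1 .47 -1 0 0 0 0'
python3 -m pendant '-1 .05 -.25 .05 0 0 0;-1 0 0 0 0 0 0;-1 0 0 0 0 0 0'
python3 to.py .6067 .1765 .15 -2.0316; python3 held.py
```

```text
t: 57.05
eef_pos: [0.6015, 0.1794, 0.2097]
tcp_rot: [1.656, -2.667, -0.001]
contact_force: [0.1, 0.2, -0.7]
opening: 0.0083
gripper_force: 62.1
t: 57.42
eef_pos: [0.6059, 0.1774, 0.2095]
tcp_rot: [1.66, -2.666, -0.001]
contact_force: [-0.3, -0.0, -1.1]
opening: 0.0086
gripper_force: 62.1
t 57.42 pos [0.6059 0.1774 0.2095] yaw -2.0277 tilt 0.0011 q [ 0.28  0.52  0.32  1.37  0.   -0.83] open 0.0086
turn rz units 0.002 then shift units [ 0.018 -0.042  2.378] | now-frame shift [ 0.017 -0.045  2.378]
g [321.  279.5] 147 tool offs [1.9 0.6 2. ]
r [357.9 250.2] 64 tool offs [16.3 16.4  2. ]
brass [417.6 149.6] 2396 [0.5222 0.1803 0.0763]
brass [320.3 189.5] 432 [0.6051 0.1761 0.0763]
brass [378.1 232.4] 1147 [0.5778 0.2323 0.0763]
```

```bash
python3 -m pendant '-1 0 -.03 .8 0 0 .002;-1 0 0 .8 0 0 0;-1 0 0 .5 0 0 0;-1 0 0 .3 0 0 0;-1 0 0 .2 0 0 0;-1 0 0 .2 0 0 0;-1 0 0 .2 0 0 0'
python3 -m pendant '-1 0 0 .13 0 0 0;-1 0 0 0 0 0 0'
python3 to.py .6067 .1765 .1255 -2.0316
```

```text
t: 58.35
eef_pos: [0.6072, 0.1763, 0.1354]
tcp_rot: [-1.654, 2.67, 0.0]
contact_force: [-3.3, -0.4, 6.5]
opening: 0.0083
gripper_force: 63.0
t: 58.6
eef_pos: [0.6072, 0.1763, 0.1323]
tcp_rot: [-1.654, 2.67, 0.0]
contact_force: [-3.5, -0.7, 4.0]
opening: 0.0081
gripper_force: 62.8
t 58.6 pos [0.6072 0.1763 0.1323] yaw -2.0324 tilt 0.0005 q [ 0.28  0.57  0.19  1.19  0.   -0.83] open 0.0081
turn rz units -0.0004 then shift units [0.001 0.022 0.273] | now-frame shift [0.001 0.022 0.273]
```

```bash
python3 -m pendant '-1 0 0 .15 0 0 0;-1 0 0 .13 0 0 0;-1 0 0 0 0 0 0'
python3 -m pendant '-1 0 0 0 0 0 .08;-1 0 0 0 0 0 .08;-1 0 0 0 0 0 .08;-1 0 0 0 0 0 .08;-1 0 0 0 0 0 .08;-1 0 0 0 0 0 .083;-1 0 0 0 0 0 0'
python3 to.py .6067 .1765 .1255 -2.9916
```

```text
t: 58.98
eef_pos: [0.6072, 0.1763, 0.1262]
tcp_rot: [-1.654, 2.67, 0.0]
contact_force: [-5.1, -0.5, 8.6]
opening: 0.0084
gripper_force: 63.3
t: 59.85
eef_pos: [0.6075, 0.1765, 0.1263]
tcp_rot: [-0.223, 3.132, 0.001]
contact_force: [-4.9, -0.4, 8.1]
opening: 0.0082
gripper_force: 63.3
t 59.85 pos [0.6075 0.1765 0.1263] yaw -2.9992 tilt 0.0016 q [0.28 0.57 0.18 1.17 0.   0.14] open 0.0082
turn rz units -0.0038 then shift units [0.03  0.005 0.03 ] | now-frame shift [0.03  0.004 0.03 ]
```

```bash
python3 -m pendant '-.2 0 0 0 0 0 0;-.2 0 0 0 0 0 0;-.2 0 0 0 0 0 0;-.2 0 0 -.8 0 0 0;-.2 0 0 -1 0 0 -.003;-.2 0 0 -1.0 0 0 0;-.2 0 0 0 0 0 0;-.2 0 0 0 0 0 0'
python3 dots.py w10; python3 tray.py
python3 to.py .595 .2455 .14 -1.42
```

```text
t: 60.85
eef_pos: [0.607, 0.176, 0.1931]
tcp_rot: [0.234, -3.131, 0.001]
contact_force: [0.1, -0.0, -0.8]
opening: 0.0345
gripper_force: 0.0
g [114.8 225.1] 76 [9.9 7.8] [0.6268 0.0481 0.126 ]
g [218.4 225.3] 74 [8. 9.] [0.6172 0.1125 0.126 ]
g [321.6 225.2] 74 [8. 9.] [0.6075 0.1766 0.126 ]
r [412.3 193.9] 1769 [44.4 58.1] [0.5787 0.2281 0.126 ]
g [114.4 225.9] 74 [0.6633 0.0069 0.058 ]
g [218.4 226.1] 74 [0.6503 0.0944 0.058 ]
g [321.6 226. ] 76 [0.6371 0.1812 0.058 ]
g [167.4 247.6] 49 [0.6774 0.0516 0.058 ]
g [244.1 247.3] 45 [0.6671 0.1176 0.058 ]
g [459.2 299.4] 291 [0.691  0.3178 0.058 ]
g [507.5 323.6] 359 [0.7104 0.3709 0.058 ]
r [208.6 172.2] 28 [0.604  0.0842 0.058 ]
r [290.6 172.2] 27 [0.5942 0.1495 0.058 ]
r [127.1 172.5] 27 [0.6141 0.0193 0.058 ]
r [412.4 194.5] 1780 [0.598 0.251 0.058]
r [271.6 212. ] 25 [0.6307 0.1378 0.058 ]
r [521.1 217.1] 38 [0.6039 0.3464 0.058 ]
r [183.7 288.2] 49 [0.7168 0.0664 0.058 ]
r [307.8 288.5] 41 [0.7003 0.1781 0.058 ]
r [281.2 319. ] 48 [0.7372 0.158  0.058 ]
clip [406.2 189. ] 2427 [0.6065 0.2593 0.012 ]
handle top [267.6 249.8] 83 26.6 [0.4541 0.3003 0.062 ]
handle top [251.9 263.8] 50 74.1 [0.4177 0.3412 0.062 ]
handle top [273.  269.1] 87 90.0 [0.4037 0.286  0.062 ]
handle top [238.1 279.6] 101 81.9 [0.3769 0.3771 0.062 ]
t 61.0 pos [0.6066 0.1759 0.1928] yaw -2.9924 tilt 0.0029 q [ 0.28  0.53  0.29  1.33 -0.    0.13] open 0.0339
turn rz units -0.7862 then shift units [-2.821  0.042  2.111] | now-frame shift [0.04  2.822 2.11 ]
```

View pics/w10.png

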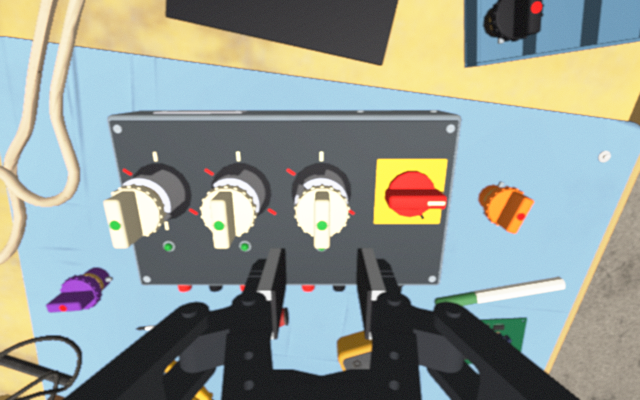

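All three ivory carriers sit at the same height with bars aligned, dots at (115,225), (218,225) and (322,225). Next I turn the switch on.

```bash
python3 -m pendant '0 0 1 0 0 0 -0;0 0 1 0 0 0 0;0 0 .85 0 0 0 0;0 0 0 0 0 0 -.087;0 0 0 0 0 0 -.087;0 0 0 0 0 0 -.087;0 0 0 0 0 0 -.087;0 0 0 0 0 0 -.087;0 0 0 0 0 0 -.087;0 0 0 0 0 0 -.087'
python3 -m pendant '0 0 0 .5 0 0 -.087;0 0 0 .8 0 0 -.087;0 0 0 .8 0 0 0;0 0 0 0 0 0 0;0 0 0 0 0 0 0'
python3 to.py .595 .246 .093 -1.42
```

```text
t: 62.25
eef_pos: [0.5965, 0.2468, 0.1939]
tcp_rot: [1.991, -2.429, -0.0]
contact_force: [-0.5, 0.5, 0.3]
opening: 0.0426
gripper_force: 0.0
t: 62.88
eef_pos: [0.597, 0.2469, 0.1425]
tcp_rot: [-2.376, 2.055, -0.0]
contact_force: [-0.1, -0.1, 0.6]
opening: 0.0426
gripper_force: 0.0
t 62.88 pos [0.597  0.2469 0.1425] yaw -1.4264 tilt 0.0004 q [ 0.39  0.59  0.25  1.23 -0.   -1.32] open 0.0426
turn rz units -0.0032 then shift units [0.024 0.086 1.979] | now-frame shift [0.025 0.086 1.979]
```

```bash
python3 -m pendant '0 .02 .06 .7 0 0 0;0 0 0 .7 0 0 0;0 0 0 .55 0 0 0;-1 0 0 0 0 0 0;-1 0 0 0 0 0 0;-1 0 0 0 0 0 0;-1 0 0 0 0 0 0'
python3 -m pendant '-1 0 0 0 0 0 .088;-1 0 0 0 0 0 .088;-1 0 0 0 0 0 .088;-1 0 0 0 0 0 .088;-1 0 0 0 0 0 .088;-1 0 0 0 0 0 .088;-1 0 0 0 0 0 .005;-1 0 0 0 0 0 0;-1 0 0 0 0 0 0'
python3 to.py .596 .245 .19 -2.468
```

```text
t: 63.75
eef_pos: [0.595, 0.246, 0.0941]
tcp_rot: [2.376, -2.055, -0.001]
contact_force: [-4.2, -0.4, 5.0]
opening: 0.0093
gripper_force: 61.5
t: 64.88
eef_pos: [0.596, 0.2456, 0.0942]
tcp_rot: [-1.006, 2.975, -0.002]
contact_force: [-2.7, -3.3, 5.7]
opening: 0.0095
gripper_force: 61.8
t 64.88 pos [0.596  0.2456 0.0942] yaw -2.4897 tilt 0.0017 q [ 0.39  0.62  0.18  1.12 -0.   -0.26] open 0.0095
turn rz units -0.0108 then shift units [ 0.013 -0.019 -3.833] | now-frame shift [ 0.009 -0.025 -3.833]
```

```bash
python3 -m pendant '0 0 0 0 0 0 0;0 0 0 0 0 0 0;0 0 0 -.6 0 0 0;0 0 0 -1 0 0 0;0 0 0 -1 0 0 0;0 0 0 -1 0 0 -.086;0 0 0 0 0 0 -.086;0 0 0 0 0 0 -.086;0 0 0 0 0 0 -.086;0 0 0 0 0 0 -.086'
python3 -m pendant '0 0 0 0 0 0 -.086;0 0 0 0 0 0 -.086;0 0 0 0 0 0 0;0 0 0 0 0 0 0'
python3 - <<'E'
from h import *
s=snapshot('top')
for c,a,r in blobs(s,(0,0,0),(180,255,50),12,(200,230,300,305)): print("handle top",c.round(1),a,round(r[2],1),cast(s,c,.062).round(4))
for c,a,r in blobs(s,(0,0,0),(180,255,75),800,(290,220,400,300)): print("mat top",c.round(1),a,np.round(r[1],1),round(r[2],1),cast(s,r[0],.004).round(4))
E
python3 to.py .416 .342 .13 -1.281
```

```text
t: 66.12
eef_pos: [0.5957, 0.2462, 0.1846]
tcp_rot: [-2.158, 2.281, -0.001]
contact_force: [-0.0, -0.2, 0.2]
opening: 0.0426
gripper_force: 0.0
t: 66.62
eef_pos: [0.5956, 0.2461, 0.1839]
tcp_rot: [-2.509, 1.889, -0.001]
contact_force: [-0.1, -0.4, -0.8]
opening: 0.0428
gripper_force: 0.0
handle top [250.1 264.4] 38 74.1 [0.4162 0.3459 0.062 ]
handle top [238.1 279.6] 99 81.9 [0.3769 0.3771 0.062 ]
mat top [355.1 254.2] 1101 [35.7 49.9] 2.4 [0.4242 0.0801 0.004 ]
t 66.67 pos [0.5955 0.246  0.1837] yaw -1.2901 tilt 0.0007 q [ 0.39  0.56  0.31  1.32  0.   -1.46] open 0.0429
turn rz units -0.0046 then shift units [-5.73   5.785  2.15 ] | now-frame shift [-5.677  5.839  2.147]
```

```bash
python3 -m pendant '0 -.95 .97 0 0 0 -.004;0 -.95 .97 0 0 0 0;0 -.95 .97 0 0 0 0;0 -.95 .97 0 0 0 0;0 -.95 .97 .6 0 0 0;0 -.95 .97 .6 0 0 0;0 0 0 .6 0 0 0;0 0 0 0 0 0 0;0 0 0 0 0 0 0'
python3 - <<'E'
from h import *
s=snapshot('wrist'); cv2.imwrite('pics/w11.png',s['img'][:,:,::-1]); p,M,o=pose(); print(p.round(4),np.arctan2(M[1,0],M[0,0]))
for c,a,r in blobs(s,(0,0,0),(180,255,60),150,(150,80,490,300)): print("blk",c.round(1),a,np.round(r[1],1),round(r[2],1),cast(s,r[0],.06).round(4))
E
```

```text
t: 67.8
eef_pos: [0.4164, 0.3409, 0.1388]
tcp_rot: [-2.517, 1.878, -0.001]
contact_force: [-0.8, 1.1, 0.5]
opening: 0.0428
gripper_force: 0.0
[0.4166 0.341  0.1389] -1.2819994233612444
blk [286.1 139.4] 678 [43. 53.] 90.0 [0.4525 0.2958 0.06  ]
blk [367.7 143.3] 1233 [51. 54.] 90.0 [0.4039 0.2845 0.06  ]
blk [319.5 214.2] 948 [68. 15.] 90.0 [0.4172 0.3397 0.06  ]
blk [358.4 267.7] 1728 [65.7 39.8] 75.0 [0.3801 0.3735 0.06  ]
blk [269.6 279.1] 540 [15.6 50.2] 10.6 [0.4373 0.3938 0.06  ]
blk [399.9 283.4] 454 [41.  26.9] 84.0 [0.3466 0.3711 0.06  ]
blk [239.1 290.5] 314 [21. 27.] 90.0 [0.4572 0.4115 0.06  ]
```

View pics/w11.png

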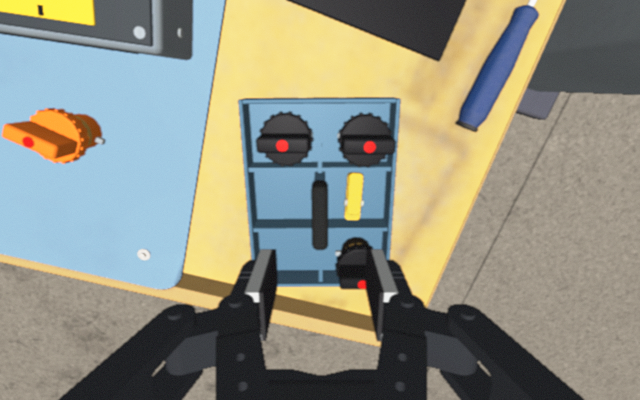

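The tray view shows three black carriers (red dots at (283,146), (370,147) and (362,284)), the clip at (354,196) and the handle vertical at (319,214), which lies between the fingers.

```bash
python3 -m pendant '0 .03 0 .8 0 0 0;0 0 0 .8 0 0 0;0 0 0 .8 0 0 0;0 0 0 .7 0 0 0;0 0 0 .33 0 0 0;-1 0 0 0 0 0 0;-1 0 0 0 0 0 0;-1 0 0 0 0 0 0;-1 0 0 0 0 0 0'
python3 -m pendant '-1 0 0 -.15 0 0 0;-1 0 0 -.3 0 0 0;-1 0 0 -.4 0 0 0;-1 0 0 -.4 0 0 0;-1 0 0 -.35 0 0 0;-1 0 0 0 0 0 0'
python3 to.py .4265 .1232 .053 -1.618
```

```text
t: 68.97
eef_pos: [0.4167, 0.3408, 0.0535]
tcp_rot: [-2.517, 1.875, -0.002]
contact_force: [2.9, -0.6, 2.3]
opening: 0.0102
gripper_force: 59.3
t: 69.72
eef_pos: [0.4162, 0.3409, 0.0937]
tcp_rot: [-2.518, 1.875, -0.001]
contact_force: [0.5, -0.9, -5.2]
opening: 0.0097
gripper_force: 58.5
t 69.72 pos [0.4162 0.3409 0.0937] yaw -1.2804 tilt 0.0024 q [ 0.69  0.43 -0.15  0.98  0.   -1.17] open 0.0097
turn rz units 0.1688 then shift units [ 8.677 -0.824  1.629] | now-frame shift [8.462 2.1   1.617]
```

```bash
cat > mat.py <<'E'
from h import *
s=snapshot('top')
for c,a,r in blobs(s,(0,0,0),(180,255,75),800,(280,220,400,310)): print("mat top",c.round(1),a,np.round(r[1],1),round(r[2],1),cast(s,r[0],.004).round(4))
s=snapshot('wrist'); cv2.imwrite('pics/w12.png',s['img'][:,:,::-1])
for c,a,r in blobs(s,(0,0,0),(180,255,75),3000,(0,0,640,180)): 
    print("mat wrist",c.round(1),a,np.round(r[1],1),[cast(s,q,.004)[:2].round(3) for q in cv2.boxPoints(r)])
E
python3 mat.py
python3 -m pendant '-1 .3 .07 0 0 0 0;-1 .6 .15 0 0 0 0;-1 .7 .17 0 0 0 0;-1 .7 .17 0 0 0 0;-1 .7 .17 0 0 0 0;-1 .6 .15 0 0 0 0;-1 .3 .07 0 0 0 0;-1 0 0 0 0 0 0;-1 0 0 0 0 0 0'
python3 mat.py;python3 to.py .4265 .1232 .053 -1.618
```

```text
mat top [334.2 258.7] 3297 [67.  49.4] 3.0 [0.4265 0.123  0.004 ]
mat wrist [426.1  18.3] 4600 [ 55. 161.] [array([0.449, 0.217]), array([0.361, 0.191]), array([0.349, 0.217]), array([0.44 , 0.245])]
mat wrist [253.3 157.9] 3069 [106.  63.] [array([0.497, 0.341]), array([0.504, 0.301]), array([0.44 , 0.282]), array([0.429, 0.321])]
mat wrist [394.1 158.9] 3344 [95. 48.] [array([0.403, 0.313]), array([0.413, 0.283]), array([0.355, 0.266]), array([0.342, 0.295])]
t: 70.95
eef_pos: [0.4209, 0.2406, 0.0927]
tcp_rot: [-2.519, 1.876, 0.0]
contact_force: [-0.3, -0.1, -5.5]
opening: 0.0099
gripper_force: 58.5
mat top [338.2 259.1] 2773 [52. 79.] 90.0 [0.4257 0.1389 0.004 ]
mat wrist [361.4  51.4] 26090 [270. 138.] [array([0.499, 0.189]), array([0.504, 0.115]), array([0.355, 0.088]), array([0.33 , 0.161])]
mat wrist [253.4 158.1] 3017 [106.  63.] [array([0.502, 0.241]), array([0.509, 0.201]), array([0.445, 0.182]), array([0.434, 0.221])]
mat wrist [394.1 159. ] 3327 [95. 48.] [array([0.408, 0.213]), array([0.418, 0.183]), array([0.36 , 0.166]), array([0.348, 0.195])]
t 71.05 pos [0.4208 0.2407 0.0926] yaw -1.2796 tilt 0.0005 q [ 0.52  0.34 -0.3   0.93  0.   -1.34] open 0.01
turn rz units 0.1692 then shift units [ 4.684 -0.45   1.584] | now-frame shift [4.568 1.131 1.582]
```

```bash
python3 -m pendant '-1 0 0 0 0 0 .03;-1 0 0 0 0 0 .055;-1 0 0 0 0 0 .055;-1 0 0 0 0 0 .029;-1 .4 -.04 0 0 0 0;-1 .7 -.07 0 0 0 0;-1 .7 -.07 0 0 0 0;-1 .8 -.07 0 0 0 0;-1 .8 -.07 0 0 0 0'
python3 -m pendant '-1 .7 -.07 0 0 0 0;-1 .4 -.04 0 0 0 0;-1 .18 -.02 0 0 0 0;-1 0 0 0 0 0 0;-1 0 0 0 0 0 0'
python3 to.py .4265 .1232 .058 -1.618; python3 mat.py
```

```text
t: 72.18
eef_pos: [0.4245, 0.153, 0.0926]
tcp_rot: [2.167, -2.274, 0.0]
contact_force: [1.8, 0.1, -5.0]
opening: 0.01
gripper_force: 58.5
t: 72.8
eef_pos: [0.4264, 0.1231, 0.0926]
tcp_rot: [-2.168, 2.273, 0.0]
contact_force: [0.5, -0.0, -5.8]
opening: 0.0103
gripper_force: 58.5
t 72.8 pos [0.4264 0.1231 0.0926] yaw -1.6178 tilt 0.0004 q [ 0.28  0.27 -0.4   0.9   0.   -1.24] open 0.0103
turn rz units 0.0001 then shift units [-0.004 -0.003  1.383] | now-frame shift [-0.004 -0.003  1.383]
mat wrist [321.  84.] 8796 [229.1  39.9] [array([0.493, 0.049]), array([0.489, 0.026]), array([0.353, 0.033]), array([0.351, 0.056])]
mat wrist [395.6 159.4] 3111 [95. 48.] [array([0.405, 0.101]), array([0.405, 0.07 ]), array([0.344, 0.072]), array([0.342, 0.104])]
```

```bash
python3 -m pendant '-1 0 0 .4 0 0 0;-1 0 0 .4 0 0 0;-1 0 0 .25 0 0 0;-1 0 0 .15 0 0 0;-1 0 0 .1 0 0 0;-1 0 0 .06 0 0 0;-1 0 0 0 0 0 0'
python3 to.py .4265 .1232 .0575 -1.618
```

```text
t: 73.78
eef_pos: [0.4264, 0.1227, 0.0586]
tcp_rot: [-2.168, 2.274, -0.0]
contact_force: [0.0, -0.8, -4.5]
opening: 0.0097
gripper_force: 58.5
t 73.78 pos [0.4264 0.1227 0.0586] yaw -1.6184 tilt 0.0001 q [ 0.28  0.32 -0.44  0.81  0.   -1.24] open 0.0097
turn rz units -0.0002 then shift units [-0.02  -0.003  0.045] | now-frame shift [-0.02  -0.002  0.045]
```

Still carrying the weight. I lower it the last millimetre, release and lift away.

```bash
python3 -m pendant '-1 0 0 .04 0 0 0;-1 0 0 .03 0 0 0;-1 0 0 0 0 0 0'
python3 -m pendant '0 0 0 0 0 0 0;0 0 0 0 0 0 0;0 0 0 0 0 0 0;0 0 0 -.4 0 0 0;0 0 0 -1 0 0 0;0 0 0 -1 0 0 0;0 0 0 -1 0 0 0;0 0 0 -1 0 0 0;0 -1 0 -1 0 0 0;0 -1 0 -1 0 0 0'
python3 -m pendant '0 -1 -1 0 0 0 0;0 -1 -1 0 0 0 0;0 -1 -1 0 0 0 0;0 -1 -1 0 0 0 0;0 -1 -1 0 0 0 0;0 -1 0 0 0 0 0;0 0 0 0 0 0 0;0 0 0 0 0 0 0'
python3 - <<'E'
from h import *
p,M,o=pose(); print(p,o["contact_force"])
s=snapshot('top'); t=s
for c,a,r in blobs(t,(0,0,0),(180,255,75),30,(280,220,400,310)): print("blk",c.round(1),a,np.round(r[1],1),round(r[2],1),cast(t,r[0],.004).round(4),cast(t,c,.062).round(4))
for c,a,r in blobs(t,(95,60,40),(118,200,160),60,(270,220,400,310)): print("blue",c.round(1),a,np.round(r[1],1),round(r[2],1),cast(t,r[0],.026).round(4))
sc=snapshot('scene')["img"][150:330,220:480]
z=lambda i,f:cv2.resize(i,None,fx=f,fy=f,interpolation=cv2.INTER_CUBIC)
a=z(t["img"][150:310,215:405],3); b=z(sc,2); b=cv2.resize(b,(570,int(b.shape[0]*570/b.shape[1])))
k=np.vstack([a,b]); k=cv2.resize(k,None,fx=590/k.shape[0],fy=590/k.shape[0]); cv2.imwrite("pics/fin.png",k[:,:,::-1]); print(k.shape)
E
```

```text
t: 74.15
eef_pos: [0.4266, 0.1227, 0.0575]
tcp_rot: [-2.167, 2.273, -0.001]
contact_force: [-2.6, -0.8, 4.2]
opening: 0.0101
gripper_force: 59.9
t: 75.4
eef_pos: [0.4288, 0.173, 0.2185]
tcp_rot: [-2.166, 2.274, -0.001]
contact_force: [0.2, -0.0, -0.3]
opening: 0.0428
gripper_force: 0.0
t: 76.4
eef_pos: [0.5604, 0.316, 0.217]
tcp_rot: [2.168, -2.273, 0.0]
contact_force: [0.3, -0.9, 0.3]
opening: 0.0429
gripper_force: 0.0
[0.56044058 0.31603015 0.21698292] [ 0.2812082  -0.94783404  0.31453525]
blk [331.8 259.4] 1040 [68.1 54.3] 2.0 [0.4207 0.1249 0.004 ] [0.4285 0.1318 0.062 ]
blk [352.6 251.7] 114 [12. 12.] 90.0 [0.4447 0.071  0.004 ] [0.4484 0.0771 0.062 ]
blk [334.4 259.7] 63 [15.2  3.8] 4.1 [0.4239 0.1222 0.004 ] [0.4278 0.125  0.062 ]
blk [351.4 272. ] 115 [13. 11.] 90.0 [0.3885 0.0757 0.004 ] [0.3957 0.0808 0.062 ]
blk [341.6 308.5] 78 [42.  2.] -0.0 [0.292  0.1081 0.004 ] [0.3016 0.1071 0.062 ]
blk [387.3 307.8] 79 [ 3. 24.] 90.0 [ 0.293  -0.0207  0.004 ] [ 0.303  -0.0117  0.062 ]
blue [337.3 262.2] 940 [57.2 43.3] 2.4 [0.4264 0.1242 0.026 ]
(590, 385, 3)
```

Run:
```python
from h import *
t=snapshot('top'); a=cv2.imread('pics/top0.png')[:,:,::-1].astype(int); b=t["img"].astype(int)
print("switch patch diff on-start vs now:",np.abs(a-b)[182:212,274:305].mean().round(2))
for c,ar,r in blobs(t,(22,130,110),(34,255,255),20,(295,235,375,285)): print("clip",c.round(1),ar,cast(t,c,.012).round(4))
w=snapshot('wrist')
for nm,lo,hi,z,rel in [("g",(40,90,60),(85,255,255),.126,0),("r",(0,150,80),(6,255,255),.062,0),("r174",(174,150,80),(180,255,255),.062,0)]:
    for c,ar,r in blobs(w,lo,hi,25): print(nm,c.round(1),ar,np.round(r[1],1),round(r[2],1),cast(w,c,z).round(4))
    for c,ar,r in blobs(t,lo,hi,5,(270,165,380,290)): print(" top",nm,c.round(1),ar,cast(t,c,z).round(4))
```

```text
switch patch diff on-start vs now: 10.16
clip [332.5 268.8] 53 [0.3996 0.1284 0.012 ]
g [188.1  18.5] 68 [9.2 7.8] 45.0 [0.6315 0.1933 0.126 ]
g [167.7 200.7] 397 [40.6 11. ] 59.0 [0.6655 0.3042 0.126 ]
g [129.  238.8] 3766 [95.1 54.1] 65.2 [0.699  0.3317 0.126 ]
 top g [360. 167.] 9 [0.662  0.0623 0.126 ]
 top g [336.  170.5] 6 [0.6534 0.1223 0.126 ]
 top g [312.  174.5] 6 [0.6436 0.1822 0.126 ]
r [68.3  2.2] 128 [ 7. 25.] 90.0 [0.741  0.1667 0.062 ]
r [129.7  22.7] 161 [15.5 11.1] 71.6 [0.6985 0.1824 0.062 ]
r [237.8  44.7] 31 [3.3 9.4] 11.3 [0.6188 0.2014 0.062 ]
r [272.8 101.8] 1745 [46. 48.] 90.0 [0.5958 0.245  0.062 ]
r [ 69.7 139. ] 51 [9.9 7.1] 45.0 [0.7695 0.2669 0.062 ]
r [275.3 215.6] 29 [5. 5.] 90.0 [0.603  0.3444 0.062 ]
 top r [288.6 196.1] 127 [0.5955 0.2452 0.062 ]
 top r [353.2 252. ] 10 [0.4476 0.0756 0.062 ]
 top r [314.1 270.9] 9 [0.3988 0.1783 0.062 ]
 top r [352.3 272.7] 10 [0.3938 0.0785 0.062 ]
```

```bash
python3 -c "
from bench import job_done; print(job_done())"
```

```text
the job is handed in; nothing more can be done
None
```

I handed the job in at about 76 s of the 208 s. By my measurements all three ivory carriers are locked, the switch is back on, and the tray is within about 2 mm of the mat's centre with the three old carriers and the clip in it; the grader returned no verdict.

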